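Close the filter press with its reversible ratchet

TASK

Close the filter press: flip the red pawl lever on the ratchet over to the tightening (clockwise) side, then swing the ratchet handle clockwise until the screw is fully home. Swing the handle back to its front stop with the screw staying tight and the pawl still set to tighten, and let go; leave the bottles and other things on the bench where they are.

Things in the scene. Friction and masses are not known exactly. Their poses are not given: they have to be found in the camera images.
- press: Filter press fixed to the bench: white base 220 x 275 x 25 mm, steel discs, a blue cross-bar (its nuts reach 107 mm above the bench), above it a ratchet on a vertical spindle. Origin on the spindle axis at bench height; z up; -x is the press's front, roughly towards the robot; +y to the left as seen from the robot.
- pipe_end (a point): Blue end cap of the lower of two level steel pipes, 26 mm thick (caps 30 mm), one 50 mm above the other, that cross over the ratchet along press y from a post at press y = -140 mm to here; lowest point 223 mm above the bench. They bar a gripper straight above the pawl lever; one tilted 30 to 45 degrees, fingers pointing down and away from the robot, fits under them.
- handle (a joint): Angle of the ratchet handle about the vertical spindle, rad: 0 = points to the press's front (-x), at its front stop; grows clockwise seen from above (tightening), pointing to press +y at 1.57; range 0 to 1.85. Friction 0.06 N m; stays where it is left.
- handle_grip (a point): Middle of the handle's black grip, 125 mm from the spindle axis, 135 mm above the bench. The grip is a level bar 82 mm long, 24 mm wide, 20 mm high, its outer end 175 mm from the axis; 18 mm below its underside the way is free all along its swing. The frame turns with the handle: -x outwards along it, +y the tightening direction.
- pawl (a joint): Lean of the red pawl lever, rad: 0 = upright; +0.25 to +0.63 = leans to the clockwise side (handle's +y): drives the screw clockwise, runs free on the way back; -0.63 to -0.25 = other side, the reverse. Pushed past upright (under 1 N at the knob) it falls over by its weight. Its tip may rest on a tooth, short of 0.63, and drops in as the handle moves.
- pawl_knob (a point): Centre of the red ball knob (20 mm across) of the pawl lever, a red bar 10 mm thick. Its pivot axis lies along the handle, 28 mm from the spindle axis on the handle's side, 140 mm above the bench; knob centre 60 mm from the pivot (200 mm above the bench upright, 188 mm leaning 0.63). It swings square to the handle and turns with it.
- screw (a joint): Angle of the pressure screw (toothed wheel under the ratchet), rad, clockwise from above positive: 0 = open, 0.8 = fully home at a hard stop, pressure plate shut. Stiff (0.3 N m, about 3 N at the grip), stays where it is left. 14 teeth: up to 0.45 rad of handle travel may pass before it takes up, so the handle may need to reach 1.6.
- amber_big_mid (a point): Bystander: amber glass bottle with a blue cap, 80 mm across, 165 mm tall; point at its centre, half-way up. Not to be disturbed.
- amber_small_mid (a point): Bystander: small amber glass bottle with a blue cap and paper label, 54 mm across, 110 mm tall; point at its centre, half-way up. Not to be disturbed.
- white_bottle_mid (a point): Bystander: white plastic bottle, 84 mm across, 170 mm tall; point at its centre, half-way up. Not to be disturbed.
- jar_mid (a point): Bystander: low white jar with a blue lid, 56 mm across, 60 mm tall, standing under the sweep of the handle (lower than it); point at its centre, half-way up. Not to be disturbed.
- beaker_mid (a point): Bystander: open glass beaker, 72 mm across, 95 mm tall; point at its centre, half-way up. Not to be disturbed.
- spatula_grip (a point): Bystander: steel spatula 180 mm long lying on the bench; point on its handle. Not to be disturbed.
- marker_center (a point): Bystander: black marker pen 130 mm long, 16 mm thick, lying on the bench; its centre. Not to be disturbed.

How it is judged:
By the outcome, as a careful person would: the job done as asked, in the order asked, and still so for the second after the job is handed in, with the robot touching nothing.
It also fails if it takes over 64 s, if anything falls off the work surface, if the arm or the gripper's body presses on something with over 40 N, if the wrist force passes 120 N, or if a joint passes its speed limit or range.

ROBOT

A 7-joint arm with a two-finger parallel gripper is mounted at the origin on the work surface. World frame = base frame: x ahead of the robot, y to its left, z up, the work surface at z = 0. Lengths are in m, angles in rad, forces in N, time in s.
With the tool pointing down it reaches from about 0.425 to 0.925 m from the base axis. Payload 6.8 kg.
Tool frame: the origin (TCP) lies on the front face of the gripper's body, between the roots of the fingers; the fingertips stand 73 mm ahead of it and the grasp point (between the pads) lies r.pinch_z ahead of it (r.pinch_z is the distance from the TCP to the grasp point, in m); z points along the fingers, y is the direction in which the jaws open and shut (so a half turn about z gives the same grasp; the last joint's range is limited). The gripper opens to 85 mm and grips with 20 to 120 N. Pads are 22 mm wide; open, the fingers measure 114 mm over their backs; the gripper's body (76 mm by 85 mm) begins 54 mm behind the grasp point. The pads swing forward as they close: fully open they stand 13 mm farther back than shut.
Start: joints at [-1.42, 0.477, 0.022, 1.555, -0.011, 1.109, -0.083], TCP at [0.173, 0.653, 0.304] pointing down, gripper open.
Joint ranges: [-2.96, 2.96], [-0.34, 2.1], [-1.41, 1.46], [0.24, 2.44], [-1.37, 4.51], [0.17, 1.92], [-2.96, 2.96]. Speed limits (rad/s): [2.39, 2.39, 3.14, 3.14, 3.14, 3.14, 3.14].

INTERFACE

Orientations are given as a rotation vector (axis times angle).
In Python, from bench import readout, grab_frame, r, search_frame, masks_of, tip_of gives the robot as it stands.
- The arm moves only by the tool step_arm, never from a script. Its argument "commands" is a list of rows, each a list of 7 numbers: the shift along the tool's x, y, z as a fraction of full scale, then the turn, a rotation vector about the tool's x, y, z as a fraction of full scale, then the gripper's target within -1 to 1 (shut at 1, half-way at 0, fully open at -1). In form: [[tx, ty, tz, ax, ay, az, hand], ...]. A call has exactly 10 rows; each row is the pose to reach, as a shift and turn from the pose measured when the call began, along the tool's axes at that moment, turning the shorter way round; what a row does not reach only later rows make up. Full scale, the value 1, is 500 mm for a shift and 360 degrees for a turn. A row lasts 1/8 s, in which the tool goes at most 62.5 mm and 10.7 degrees, less where a joint would pass 70% of its speed; a pose out of reach is approached as far as the arm can. A call with a number of a shift or a turn outside -1 to 1 is refused whole. A call with a gripper value outside its range is refused whole. The fingers move at their own pace and stop on an object; "newtons" is the grip in N (left out, the last holds). Time passes only in rows, so rows that repeat a pose let the fingers close, or fill a call up. It gives the time, the measured TCP pose, the force and the opening at its end, in the units of the state.
- readout.get_obs(): the state, without advancing time (a new reading comes with each control period).
- grab_frame(name): name is "scene" or "top"; returns a dict with "img" (420x560x3 uint8, red, green, blue), "K" (3x3 intrinsics, pixels), "D" ([k1, k2, p1, p2, k3] as OpenCV has them; the pictures are not rectified), "world_to_cam" (4x4, takes a point from world to camera coordinates). Camera axes: x right, y down, z forward; pixel columns grow to the right and rows downward; lengths in m; the calibration is good to about 2 mm. A picture is of the moment at which its call begins. There is no depth.
- r.hand_in(): hands the job in, once; it reports no verdict.
Trained networks look in a picture, given as the dict that the camera call returned (one of the last four; its "shot" number tells which), for a name from the list of things; names that differ only in an ending like _2 or _b are one class to them, and where a whole thing is asked for, a point or a joint stands for the part that bears it (a point fixed in the world has none). Each returns a list of dicts, best first, with "p" (0 to 1); they miss things now and then, are a little off and sometimes report something else, mostly with a low value. They report only what shows in the picture. A call takes as long as a camera call.
- search_frame(thing, picture): "extent" ([centre column, centre row, width, height] in pixels, round what is visible of it).
- masks_of(thing, picture): "pixels" (420x560 bool, what is visible of it) and "extent" ([centre column, centre row, width, height] in pixels, round what is visible of it).
- tip_of(thing, picture): "point" ([column, row] in pixels: a listed point, or the origin of a listed thing).
The state is a dict: "clock": time; "joints": joint angles; "qvel": joint speeds; "tau": joint torques, N m; "tcp_pos": TCP position; "orientation": TCP orientation; "contact_force": force on the tool from outside, world axes, zero at the start; "moment": the same for the moment, N m; "grip_width": finger opening in m.
Only numpy, scipy, OpenCV 4.12 (cv2) and the standard library are available. Lean on these libraries where they do the work, as an engineer would, in place of code of your own. Each camera call takes 0.05 s, during which the arm holds its last target. There are 200 camera calls.

## Working session

There is one attempt and no reset: what is moved stays moved. The work goes in short steps, Python scripts to look and compute and a tool call to move; the robot and the scene stay as the last step left them, time stands still between calls to the robot, and variables do not carry over. Pictures are saved under pics/ and viewed, about 8 in all and at most 12, crops included, and the job is handed in when it is done.

Besides the shell and the picture viewer there is one more tool, called as name([rows], argument=value, ...), one row to a line, values as JSON. step_arm: Moves the arm, as the interface text tells. Its arguments: {"type":"object","properties":{"commands":{"type":"array"},"newtons":{"type":"number"}},"required":["commands"]}

```bash
mkdir -p pics; ls
cat > h.py <<'E'
import numpy as np, cv2
from bench import readout, grab_frame, r, search_frame, masks_of, tip_of
def ray(f,px):
    u=cv2.undistortPoints(np.array([[px]],float),f["K"],np.array(f["D"],float))[0,0]
    M=np.array(f["world_to_cam"]);R,t=M[:3,:3],M[:3,3]
    return -R.T@t, R.T@np.array([u[0],u[1],1.])
def at_z(f,px,z):
    o,d=ray(f,px); return o+d*(z-o[2])/d[2]
def tri(obs):
    A=np.zeros((3,3));b=np.zeros(3);L=[]
    for f,px in obs:
        o,d=ray(f,px);d=d/np.linalg.norm(d);P=np.eye(3)-np.outer(d,d);A+=P;b+=P@o;L.append((o,P))
    x=np.linalg.solve(A,b);return x,[np.linalg.norm(P@(x-o)) for o,P in L]
def proj(f,p):
    M=np.array(f["world_to_cam"]);rv=cv2.Rodrigues(M[:3,:3])[0]
    return cv2.projectPoints(np.array([p],float),rv,M[:3,3],f["K"],np.array(f["D"],float))[0][0,0]
E
python3 - <<'E'
from h import *
s=grab_frame("scene");t=grab_frame("top")
for n,f in(("s",s),("t",t)): cv2.imwrite(f"pics/{n}0.png",cv2.resize(f["img"][:,:,::-1],(800,600)))
o=readout.get_obs();print(o, r.pinch_z)
for n in ["press","pipe_end","handle_grip","pawl_knob","amber_big_mid","amber_small_mid","white_bottle_mid","jar_mid","beaker_mid","spatula_grip","marker_center"]:
    a=tip_of(n,s);b=tip_of(n,t)
    print(n,[(np.round(q[0]["point"]),round(q[0]["p"],2)) if q else None for q in(a,b)], end=" ")
    if a and b: x,e=tri([(s,a[0]["point"]),(t,b[0]["point"])]);print(x.round(3),np.round(e,3))
    else: print()
for f in (s,t): print(ray(f,(280,210)))
E
```

```text
pics
{'clock': 0.1, 'joints': array([-1.42007333,  0.47776659,  0.02237195,  1.55634275, -0.01151947,
        1.10927751, -0.08311685]), 'qvel': array([ 6.95574853e-05, -5.73675770e-04,  3.99738069e-04, -2.77737311e-03,
       -5.33115412e-04,  5.36082242e-04,  1.11309787e-03]), 'tau': array([ 4.79190086e-03, -5.97755420e+01,  1.61399625e+00, -2.81953919e+01,
        1.28504782e-02,  4.94391716e-03,  2.40213711e-05]), 'tcp_pos': array([0.17267183, 0.65212244, 0.30299458]), 'orientation': array([-4.05460698e-01, -3.11521918e+00,  2.61198760e-03]), 'contact_force': array([0.36713861, 0.64641749, 0.0697712 ]), 'moment': array([-0.02607507,  0.01426894,  0.01983196]), 'grip_width': 0.08500427243183484} 0.0539
press [(array([262., 257.]), 0.78), (array([288., 183.]), 0.79)] [ 0.573 -0.061  0.014] [0.007 0.007]
pipe_end [(array([275., 196.]), 0.92), (array([280., 163.]), 0.66)] [ 0.569 -0.025  0.242] [0.004 0.004]
handle_grip [(array([285., 203.]), 0.92), (array([280., 218.]), 0.87)] [ 0.448 -0.026  0.135] [0.002 0.002]
pawl_knob [(array([328., 234.]), 0.74), (array([226., 224.]), 0.6)] [0
[... 268 characters left out ...]
id [(array([421., 255.]), 0.67), (array([126., 186.]), 0.97)] [0.534 0.398 0.082] [0.004 0.004]
jar_mid [(array([328., 234.]), 0.79), (array([228., 223.]), 0.85)] [0.445 0.12  0.034] [0.001 0.001]
beaker_mid [(array([328., 278.]), 0.86), (array([221., 148.]), 0.8)] [0.661 0.143 0.059] [0.002 0.002]
spatula_grip [(array([375., 223.]), 0.65), (array([174., 270.]), 0.98)] [ 0.306  0.272 -0.002] [0. 0.]
marker_center [(array([233., 203.]), 0.59), (array([356., 277.]), 0.58)] [ 0.3   -0.253 -0.002] [0.006 0.006]
(array([1.40449272, 0.15353313, 0.83145027]), array([-0.78678933, -0.15795546, -0.59680207]))
(array([0.28625486, 0.00492879, 1.21767615]), array([ 0.16646224, -0.02955542, -0.98577795]))
```

Run:
```python
import cv2,numpy as np
a=cv2.imread("pics/s0.png");b=cv2.imread("pics/t0.png")
# 800/560=1.4286
A=a[200:440,260:520];B=b[180:360,300:500]
A=cv2.resize(A,(433,400));B=cv2.resize(B,(367,330))
C=np.zeros((400,800,3),np.uint8);C[:,:433]=A;C[:330,433:]=B
cv2.imwrite("pics/c0.png",C)
```

```text
(no output)
```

View pics/t0.png

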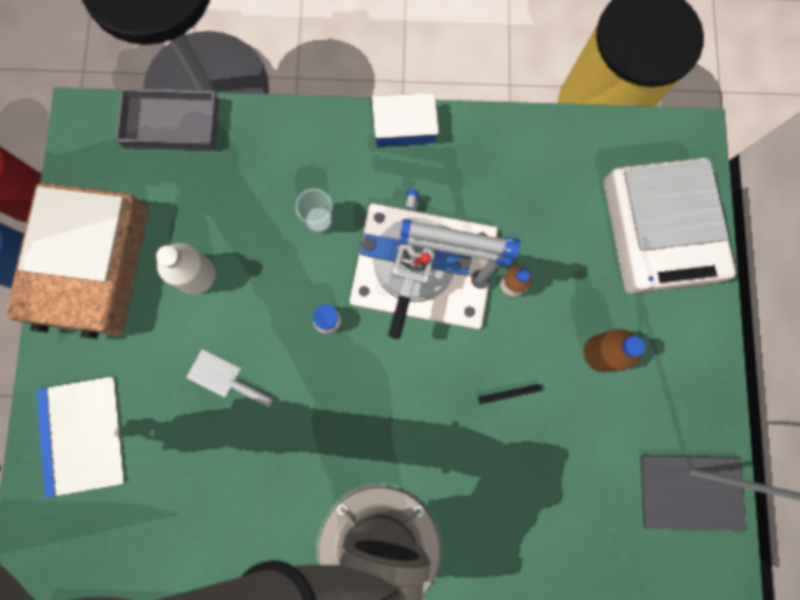

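View pics/c0.png

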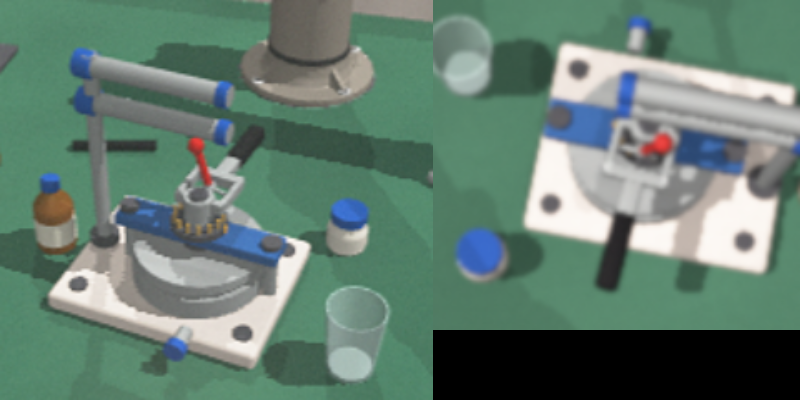

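The handle grip is at (400,318) in the 800 px top view and points to the front. The red knob, at about (425,258), leans to press -y. The pipes run right from the cap at (405,230). Next I'll fit the press frame from the base corners and the knob.

Run:
```python
from h import *
s=grab_frame("scene");t=grab_frame("top")
P={}
for n,f,g in(("s",s,(264.5,201.8)),("t",t,(297.5,180.6))):
    im=f["img"].astype(int);m=((im[...,0]>150)&(im[...,1]<90)&(im[...,2]<90)).astype(np.uint8)
    k,l,st,c=cv2.connectedComponentsWithStats(m)
    for i in range(1,k):
        if np.linalg.norm(c[i]-g)<25: print(n,st[i],c[i].round(1))
    P[n]=g
x,e=tri([(s,P["s"]),(t,P["t"])]);print("knob",x.round(4),np.round(e,4))
for c in [(370,205),(497,227),(482,328),(351,305)]: print("corner",at_z(t,np.array(c)/1.42857,.025).round(3))
for n,c,z in(("cap lower scene",(.6*231+260,.6*131+200),.238),("cap upper scene",(.6*231+260,.6*95+200),.288)):print(n,at_z(s,np.array(c)/1.42857,z).round(3))
print("cap upper top",at_z(t,np.array((405,230))/1.42857,.288).round(3))
g=np.array([.448,-.026,.135])
for n in("pipe_end","handle_grip"):
    print(n,at_z(s,tip_of(n,s)[0]["point"],.238 if n[0]=="p" else .135).round(3),at_z(t,tip_of(n,t)[0]["point"],.238 if n[0]=="p" else .135).round(3))
```

```text
s [262 198   6   5  25] [264.4 199.9]
s [265 204   6  14  29] [267.6 210.4]
t [290 178  11   7  49] [295.6 181.1]
knob [ 0.5359 -0.0675  0.194 ] [0.0012 0.0012]
corner [0.689 0.037 0.025]
corner [ 0.649 -0.231  0.025]
corner [ 0.434 -0.199  0.025]
corner [0.475 0.069 0.025]
cap lower scene [ 0.556 -0.02   0.238]
cap upper scene [ 0.559 -0.02   0.288]
cap upper top [ 0.559 -0.029  0.288]
pipe_end [ 0.569 -0.027  0.238] [ 0.57  -0.014  0.238]
handle_grip [ 0.45  -0.023  0.135] [ 0.443 -0.021  0.135]
```

step_arm([
  [-0.1,-0.05,-0.06,0,0,0,1],
  [-0.2,-0.1,-0.1,0,0,0,1],
  [-0.3,-0.2,-0.12,0,0,0,1],
  [-0.4,-0.3,-0.12,0,0,0,1],
  [-0.4,-0.4,-0.12,0,0,0,1],
  [-0.4,-0.5,-0.12,0,0,0,1],
  [-0.4,-0.5,-0.12,0,0,0,1],
  [-0.4,-0.5,-0.12,0,0,0,1],
  [-0.4,-0.5,-0.12,0,0,0,1],
  [-0.4,-0.5,-0.12,0,0,0,1],
])

```text
clock: 2.75
tcp_pos: [0.3021, 0.3607, 0.3637]
orientation: [-0.404, -3.116, 0.0]
contact_force: [1.2, -0.4, 0.1]
grip_width: -0.0001
```

```bash
cat >> h.py <<'E'
from scipy.spatial.transform import Rotation as Ro
YAW=np.radians(-9); S0=np.array([.5715,-.0435,0])
RP=Ro.from_euler('z',YAW).as_matrix()
def tool(tilt=0,h=0):  # tilt away about press y; h = handle angle cw (tool y = tightening direction)
    z=np.array([np.sin(tilt),0,-np.cos(tilt)]);y=np.array([0,1.,0]);R=np.c_[np.cross(y,z),y,z]
    return RP@Ro.from_euler('z',-h).as_matrix()@R
def rows(wps):
    o=readout.get_obs();p=o["tcp_pos"];R=Ro.from_rotvec(o["orientation"]).as_matrix()
    print("tcp press",(RP.T@(p-S0)).round(4),"q",o["joints"].round(2),"F",o["contact_force"].round(1))
    for pp,T in wps:
        d=R.T@(S0+RP@np.array(pp)-p)/.5; a=Ro.from_matrix(R.T@T).as_rotvec()/(2*np.pi)
        print(np.r_[d,a].round(3).tolist())
E
python3 - <<'E'
from h import *
T=tool(np.radians(40))
rows([((-.16,.15,.33),tool(.35)),((-.15,-.085,.29),T),((-.069,-.085,.238),T),((-.069,-.016,.238),T)])
E
```

```text
tcp press [-0.3293  0.3571  0.3637] q [-1.1   0.07  0.1   1.96 -0.01  1.11  0.32] F [ 1.2 -0.4  0.1]
[-0.379, -0.378, 0.067, -0.003, -0.056, -0.016]
[-0.446, -0.844, 0.148, -0.006, -0.111, -0.015]
[-0.607, -0.827, 0.252, -0.006, -0.111, -0.015]
[-0.593, -0.69, 0.252, -0.006, -0.111, -0.015]
```

step_arm([
  [-0.1,-0.09,0.02,0,-0.014,-0.004,1],
  [-0.19,-0.19,0.03,-0.001,-0.028,-0.008,1],
  [-0.29,-0.28,0.05,-0.002,-0.042,-0.012,1],
  [-0.379,-0.378,0.067,-0.003,-0.056,-0.016,1],
  [-0.4,-0.48,0.09,-0.004,-0.07,-0.016,1],
  [-0.41,-0.58,0.11,-0.005,-0.085,-0.015,1],
  [-0.43,-0.68,0.13,-0.005,-0.1,-0.015,1],
  [-0.44,-0.77,0.14,-0.006,-0.111,-0.015,1],
  [-0.446,-0.844,0.148,-0.006,-0.111,-0.015,1],
  [-0.446,-0.844,0.148,-0.006,-0.111,-0.015,1],
])

```text
clock: 4.0
tcp_pos: [0.4243, -0.0248, 0.3117]
orientation: [0.192, 2.513, -0.04]
contact_force: [0.5, -1.0, -0.4]
grip_width: -0.0001
```

Run:
```python
from h import *
T=tool(np.radians(40))
rows([((-.15,-.085,.29),T),((-.069,-.085,.238),T),((-.069,-.016,.238),T)])
s=grab_frame("scene");t=grab_frame("top")
C=np.zeros((400,800,3),np.uint8)
C[:,:400]=cv2.resize(s["img"][130:270,180:320,::-1],(400,400));C[:,400:]=cv2.resize(t["img"][120:260,220:360,::-1],(400,400))
cv2.imwrite("pics/c1.png",C)
```

```text
tcp press [-0.1483 -0.0046  0.3117] q [ 0.08 -0.15 -0.25  2.42  0.48  0.3   0.82] F [ 0.5 -1.  -0.4]
[0.028, -0.161, 0.03, 0.003, -0.012, -0.0]
[-0.043, -0.165, 0.209, 0.003, -0.012, -0.0]
[-0.043, -0.027, 0.212, 0.003, -0.012, -0.0]
```

View pics/c1.png

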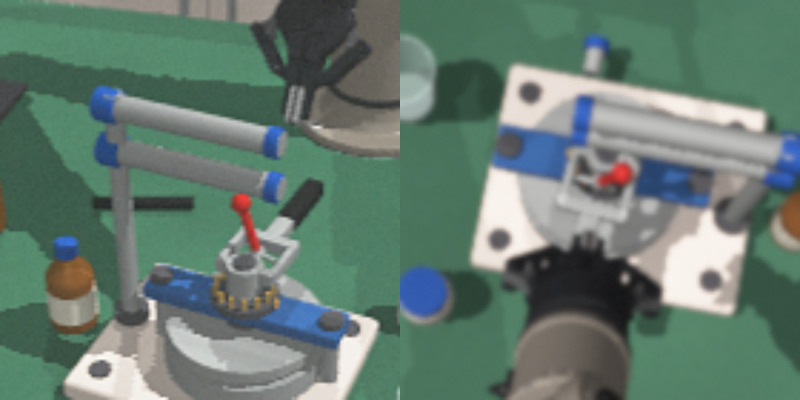

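The knob is still leaning to -y, at (242,203) on the left and (620,172) on the right. The gripper is just in front of the ratchet. I'll sidestep to press -y first, then go in.

step_arm([
  [0,-0.05,0.02,0,0,0,1],
  [0,-0.1,0.03,0,0,0,1],
  [0,-0.165,0.04,0,0,0,1],
  [0,-0.165,0.06,0,0,0,1],
  [-0.01,-0.165,0.1,0,0,0,1],
  [-0.02,-0.165,0.13,0.001,-0.004,0,1],
  [-0.03,-0.165,0.16,0.002,-0.008,0,1],
  [-0.04,-0.165,0.19,0.003,-0.012,0,1],
  [-0.043,-0.165,0.209,0.003,-0.012,0,1],
  [-0.043,-0.165,0.209,0.003,-0.012,0,1],
])

```text
clock: 5.35
tcp_pos: [0.4758, -0.1249, 0.2806]
orientation: [0.211, 2.458, -0.073]
contact_force: [-0.1, -1.5, 0.4]
grip_width: -0.0006
```

Run:
```python
from h import *
T=tool(np.radians(40))
rows([((-.069,-.085,.238),T),((-.069,-.016,.238),T)])
s=grab_frame("scene");t=grab_frame("top")
C=np.zeros((400,800,3),np.uint8)
C[:,:400]=cv2.resize(s["img"][130:270,180:320,::-1],(400,400));C[:,400:]=cv2.resize(t["img"][120:260,220:360,::-1],(400,400))
cv2.imwrite("pics/c2.png",C)
```

```text
tcp press [-0.0818 -0.0954  0.2806] q [-1.12 -0.14  1.22  2.43  1.12  0.17  0.48] F [-0.1 -1.5  0.4]
[0.034, 0.021, 0.082, -0.001, -0.004, -0.002]
[0.035, 0.159, 0.081, -0.001, -0.004, -0.002]
```

View pics/c2.png

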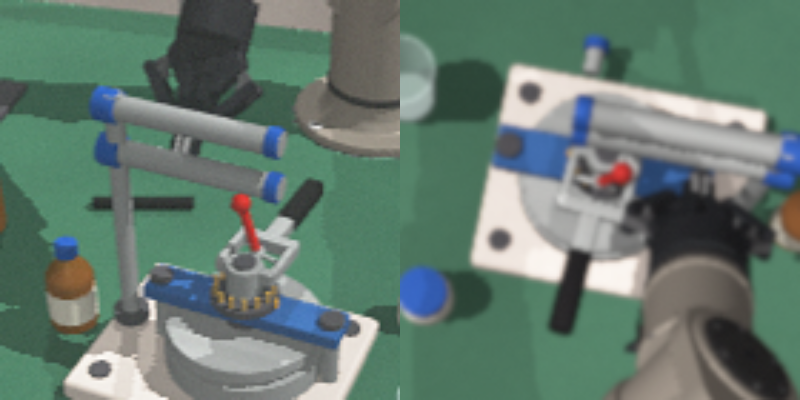

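The fingers are right of the knob, clear at (700,185). Joints 4 and 6 are near their limits, so I'll ease the tilt to 33° and go in.

Run:
```python
from h import *
T=tool(np.radians(33))
rows([((-.085,-.085,.265),T),((-.069,-.085,.246),T),((-.069,-.016,.246),T)])
```

```text
tcp press [-0.0818 -0.0932  0.2803] q [-1.13 -0.14  1.22  2.43  1.12  0.17  0.48] F [-0.5  0.5  0.1]
[0.024, 0.016, 0.02, -0.001, 0.016, -0.001]
[0.023, 0.017, 0.07, -0.001, 0.016, -0.001]
[0.024, 0.155, 0.069, -0.001, 0.016, -0.001]
```

step_arm([
  [0.01,0.008,0.005,0,0.008,0,1],
  [0.02,0.016,0.01,-0.001,0.016,-0.001,1],
  [0.024,0.016,0.02,-0.001,0.016,-0.001,1],
  [0.024,0.016,0.03,-0.001,0.016,-0.001,1],
  [0.023,0.016,0.04,-0.001,0.016,-0.001,1],
  [0.023,0.016,0.05,-0.001,0.016,-0.001,1],
  [0.023,0.017,0.06,-0.001,0.016,-0.001,1],
  [0.023,0.017,0.07,-0.001,0.016,-0.001,1],
  [0.023,0.017,0.07,-0.001,0.016,-0.001,1],
  [0.023,0.017,0.07,-0.001,0.016,-0.001,1],
])

```text
clock: 6.7
tcp_pos: [0.48, -0.1137, 0.2575]
orientation: [0.202, 2.559, -0.058]
contact_force: [0.9, -0.7, -0.2]
grip_width: -0.0
```

Run:
```python
from h import *
T=tool(np.radians(33))
rows([((-.069,-.085,.246),T),((-.069,-.016,.246),T)])
s=grab_frame("scene");t=grab_frame("top")
C=np.zeros((400,800,3),np.uint8)
C[:,:400]=cv2.resize(s["img"][130:270,180:320,::-1],(400,400));C[:,400:]=cv2.resize(t["img"][120:260,220:360,::-1],(400,400))
cv2.imwrite("pics/c3.png",C)
```

```text
tcp press [-0.0794 -0.0837  0.2575] q [-1.47 -0.34  1.45  2.4   1.18  0.41  0.46] F [ 0.9 -0.7 -0.2]
[-0.005, -0.003, 0.031, 0.0, 0.0, -0.0]
[-0.005, 0.135, 0.031, 0.0, 0.0, -0.0]
```

View pics/c3.png

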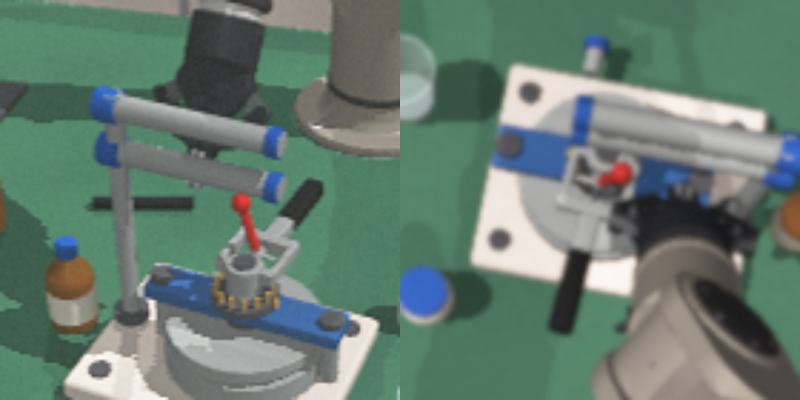

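The fingers stop about 15 mm short of the knob: joints 2 and 3 have drifted to their limits near the shoulder singularity. I'll fit a quick kinematic model to find a healthy posture.

```bash
cat > fk.py <<'E'
import numpy as np
from scipy.spatial.transform import Rotation as Ro
from scipy.optimize import least_squares
def fk(q,P):
    d1,a,e1,b,e2,c,w=P
    z=lambda t:Ro.from_euler('z',t); y=lambda t:Ro.from_euler('y',t)
    p=np.array([0,0,d1]);R=z(-q[0])*y(q[1])
    R=R*z(-q[2]); p=p+R.apply([e1,0,a]); R=R*y(q[3])
    p=p+R.apply([-e1+0*e2,0,0]); R=R*z(-q[4]); p=p+R.apply([e2,0,b]); R=R*y(q[5])
    p=p+R.apply([w,0,c]); R=R*z(-q[6]); return p,R
D=[([-1.42007,.47777,.02237,1.55634,-.01152,1.10928,-.08312],[.1727,.6521,.3030],[-.40546,-3.11522,.0026]),
([-1.1,.07,.1,1.96,-.01,1.11,.32],[.3021,.3607,.3637],[-.404,-3.116,0]),
([.08,-.15,-.25,2.42,.48,.3,.82],[.4243,-.0248,.3117],[.192,2.513,-.04]),
([-1.12,-.14,1.22,2.43,1.12,.17,.48],[.4758,-.1249,.2806],[.211,2.458,-.073]),
([-1.47,-.34,1.45,2.4,1.18,.41,.46],[.48,-.1137,.2575],[.202,2.559,-.058])]
def F(P): return np.concatenate([fk(q,P)[0]-p for q,p,_ in D])
best=min((least_squares(F,[d,.4,e,.4,0,.2,0]) for d in(.3,.4) for e in(-.05,0,.05)),key=lambda s:s.cost)
P=best.x
M=(fk(D[0][0],P)[1].inv()*Ro.from_rotvec(D[0][2]))
if __name__=="__main__":
    print(P.round(3),F(P).reshape(-1,3).round(3))
    for q,p,o in D: print(((fk(q,P)[1]*M).inv()*Ro.from_rotvec(o)).magnitude().round(3))
    print(M.as_rotvec())
E
python3 fk.py
```

```text
[ 0.445  0.533 -0.026  0.566  0.055  0.297  0.019] [[-0.061  0.011  0.005]
 [-0.053  0.032 -0.006]
 [ 0.015  0.018 -0.015]
 [-0.007 -0.013  0.007]
 [-0.008  0.002  0.01 ]]Traceback (most recent call last):
  File "fk.py", line 22, in <module>
    for q,p,o in D: print(((fk(q,P)[1]*M).inv()*Ro.from_rotvec(o)).magnitude().round(3))
                          ^^^^^^^^^^^^^^^^^^^^^^^^^^^^^^^^^^^^^^^^^^^^^^^^^^^^^^^^^^
AttributeError: 'float' object has no attribute 'round'
```

```bash
cat > fk.py <<'E'
import numpy as np, itertools
from scipy.spatial.transform import Rotation as Ro
from scipy.optimize import least_squares
from numpy import array
D=[([-1.42007,.47777,.02237,1.55634,-.01152,1.10928,-.08312],[.1727,.6521,.3030],[-.40546,-3.11522,.0026]),
([-1.1,.07,.1,1.96,-.01,1.11,.32],[.3021,.3607,.3637],[-.404,-3.116,0]),
([.08,-.15,-.25,2.42,.48,.3,.82],[.4243,-.0248,.3117],[.192,2.513,-.04]),
([-1.12,-.14,1.22,2.43,1.12,.17,.48],[.4758,-.1249,.2806],[.211,2.458,-.073]),
([-1.47,-.34,1.45,2.4,1.18,.41,.46],[.48,-.1137,.2575],[.202,2.559,-.058])]
ax='zyzyzyz'
def rot(q,s):
    R=Ro.identity();out=[]
    for i in range(7): R=R*Ro.from_euler(ax[i],s[i]*q[i]);out.append(R)
    return out
def ores(s,v):
    A,B=Ro.from_rotvec([0,0,v[0]]),Ro.from_rotvec(v[1:4])
    return np.concatenate([((A*rot(q,s)[-1]*B).inv()*Ro.from_rotvec(o)).as_rotvec() for q,p,o in D])
def fit():
    c=[]
    for s in itertools.product(*[(1,-1) if i in(0,2,4,5,6) else (1,) for i in range(7)]):
        B=(rot(D[0][0],s)[-1].inv()*Ro.from_rotvec(D[0][2])).as_rotvec()
        f=least_squares(lambda v:ores(s,v),np.r_[0,B]);c.append((f.cost,s,f.x))
    c.sort(key=lambda t:t[0]);return c
def posmat(q,s,v0): # position linear in link offsets: d1z, elbow(x,y,z), (x,y,z) after j4..j5, after j6
    A=Ro.from_rotvec([0,0,v0]).as_matrix();R=[A@r.as_matrix() for r in rot(q,s)]
    return np.c_[[0,0,1.],R[0],R[2],R[4],R[6]]
E
python3 - <<'E'
from fk import *
c=fit()
for k in c[:4]: print(k[0],k[1],k[2].round(3))
_,s,v=c[0]
A=np.vstack([posmat(q,s,v[0]) for q,_,_ in D]);b=np.concatenate([p for _,p,_ in D])
lam=1e-2
x=np.linalg.solve(A.T@A+lam**2*np.eye(A.shape[1]),A.T@b)
print(x.round(3)); print((A@x-b).reshape(-1,3).round(4))
E
```

```text
3.946048817459572e-05 (-1, 1, -1, 1, -1, 1, -1) [ 1.000e-03 -0.000e+00  2.000e-03  1.572e+00]
0.02133467731809189 (1, 1, 1, 1, 1, 1, 1) [-0.398 -0.025  0.028 -1.559]
0.6210301595363532 (1, 1, 1, 1, 1, 1, -1) [ 0.071  0.13  -0.027 -0.344]
0.6268353404724029 (1, 1, 1, 1, 1, -1, -1) [-2.437 -2.355 -0.1   -1.674]
[ 0.139  0.004 -0.035  0.139 -0.001 -0.032  0.55   0.003  0.013  0.471
  0.003 -0.009  0.251]
[[-0.0002  0.0004 -0.0005]
 [ 0.0001 -0.0008  0.0003]
 [ 0.0002  0.0002  0.0001]
 [-0.0003 -0.0009  0.0002]
 [-0.      0.0011 -0.0001]]
```

```bash
cat >> fk.py <<'E'
S=(-1,1,-1,1,-1,1,-1); X=np.array([.139,.004,-.035,.139,-.001,-.032,.55,.003,.013,.471,.003,-.009,.251])
BM=Ro.from_rotvec([0,.001,1.571])
LO=np.array([-2.96,-.34,-1.41,.24,-1.37,.17,-2.96]);HI=np.array([2.96,2.1,1.46,2.44,4.51,1.92,2.96])
def FK(q): return posmat(q,S,0)@X,(rot(q,S)[-1]*BM)
def IK(p,R,q0,w=.02):
    f=lambda q:np.r_[(FK(q)[0]-p)*50,(FK(q)[1].inv()*R).as_rotvec()*10,w*(q-q0)]
    s=least_squares(f,np.clip(q0,LO+.02,HI-.02),bounds=(LO,HI));return s.x,np.linalg.norm(f(s.x)[:6])
E
cat > a.py <<'E'
from h import *; import fk
W=lambda pp:S0+RP@np.array(pp)
for tl in(30,35,40):
  a=np.radians(tl);tip=np.array([-.028,0,.184])
  for y in(-.085,-.016):
    pp=tip-.073*np.array([np.sin(a),0,-np.cos(a)]);pp[1]=y
    for roll in(0,np.pi,):
      R=Ro.from_matrix(tool(a))*Ro.from_euler('z',roll)
      for q0 in([0.2,.1,0,2,0,.5,1.3],[0.2,.1,0,2,0,.5,-1.5],[.9,.2,-.8,2.2,.8,.5,1],[-.8,.2,.8,2.2,.8,.5,1],[.2,.1,-.8,2.2,3,.5,1]):
        q,e=fk.IK(W(pp),R,np.array(q0))
        if e<.02: print(tl,y,round(roll,1),q.round(2))
E
python3 a.py
```

```text
30 -0.085 0 [ 0.13  0.13 -0.03  2.32  0.16  0.18  1.37]
30 -0.085 0 [ 0.73  0.19 -0.69  2.26  0.67  0.26  0.88]
30 -0.085 0 [ 0.83  0.21 -0.81  2.26  0.76  0.28  0.8 ]
30 -0.085 0 [-0.01  0.12  0.12  2.33  0.04  0.17  1.49]
30 -0.085 0 [ 1.16  0.36 -1.23  2.24  1.07  0.45  0.54]
30 -0.085 3.1 [-0.69  0.16  0.92  2.35 -0.73  0.22 -0.86]
30 -0.085 3.1 [ 0.09  0.13  0.03  2.28  0.06  0.21 -1.66]
30 -0.016 0 [-0.18  0.12  0.1   2.32  0.5   0.22  0.87]
30 -0.016 0 [ 0.32  0.16 -0.45  2.28  0.76  0.29  0.62]
30 -0.016 0 [ 0.64  0.21 -0.8   2.26  0.93  0.36  0.48]
30 -0.016 0 [-0.52  0.12  0.49  2.34  0.26  0.19  1.12]
30 -0.016 0 [ 0.84  0.28 -1.05  2.24  1.05  0.44  0.38]
30 -0.016 3.1 [-1.12  0.29  1.28  2.36 -0.99  0.28 -0.75]
30 -0.016 3.1 [-0.2   0.13  0.16  2.28  0.37  0.24 -2.12]
35 -0.085 0 [ 0.69  0.18 -0.66  2.32  1.18  0.17  0.36]
35 -0.085 0 [ 0.69  0.18 -0.66  2.32  1.18  0.17  0.36]
35 -0.085 0 [ 0.73  0.18 -0.71  2.32  1.2   0.18  0.34]
35 -0.085 0 [ 0.69  0.18 -0.66  2.32  1.18  0.17  0.36]
35 -0.085 0 [ 0.8   0.2  -0.78  2.32  1.23  0.2   0.32]
35 -0.085 3.1 [ 0.67  0.17 -
[... 691 characters left out ...]
.19  0.17 -0.71]
40 -0.085 0 [ 0.75  0.19 -0.76  2.39  1.97  0.22 -0.45]
40 -0.085 3.1 [ 0.68  0.17 -0.66  2.35  1.83  0.17  2.84]
40 -0.085 3.1 [ 0.68  0.17 -0.66  2.35  1.83  0.17  2.84]
40 -0.085 3.1 [ 0.68  0.17 -0.66  2.35  1.84  0.17  2.84]
40 -0.016 0 [ 0.45  0.17 -0.65  2.39  1.79  0.32 -0.44]
40 -0.016 0 [ 0.11  0.14 -0.3   2.41  1.86  0.26 -0.54]
40 -0.016 0 [ 0.95  0.34 -1.23  2.36  1.7   0.51 -0.26]
40 -0.016 0 [-0.27  0.12  0.1   2.44  1.98  0.21 -0.68]
40 -0.016 0 [ 0.52  0.19 -0.74  2.38  1.77  0.33 -0.41]
40 -0.016 3.1 [ 0.61  0.19 -0.79  2.34  1.66  0.32  2.88]
40 -0.016 3.1 [-0.32  0.11  0.2   2.41  1.84  0.17  2.63]
40 -0.016 3.1 [ 0.12  0.13 -0.28  2.37  1.73  0.23  2.77]
```

```bash
cat > sim.py <<'E'
from h import *; import fk
W=lambda pp:S0+RP@np.array(pp)
def jac(q):
    p,R=fk.FK(q);J=np.zeros((6,7))
    for i in range(7):
        d=q.copy();d[i]+=1e-5;a,B=fk.FK(d);J[:,i]=np.r_[(a-p)/1e-5,(B*R.inv()).as_rotvec()/1e-5]
    return p,R,J
def go(q,p1,R1,n=40,k=0,qn=None):
    p0,R0,_=jac(q);rv=(R0.inv()*R1).as_rotvec()
    for i in range(1,n+11):
        t=min(i/n,1);p,R,J=jac(q);e=np.r_[p0+(p1-p0)*t-p,((R0*Ro.from_rotvec(rv*t))*R.inv()).as_rotvec()]
        Jp=J.T@np.linalg.inv(J@J.T+1e-4*np.eye(6));dq=Jp@e
        if k: dq=dq+(np.eye(7)-Jp@J)@(k*(qn-q))
        q=np.clip(q+np.clip(dq,-.1,.1),fk.LO,fk.HI)
    p=fk.FK(q)[0];return q,np.linalg.norm(p-p1)
E
python3 - <<'E'
from sim import *
q=np.array([.08,-.15,-.25,2.42,.48,.3,.82]);T=Ro.from_matrix(tool(np.radians(40)))
q1,e=go(q,np.array([.4415,-.1057,.306]),fk.FK(q)[1]);print(q1.round(2),e)
q1,e=go(q1,np.array([.4758,-.1249,.2806]),T);print("obs3",q1.round(2),e)
q=np.array([-1.47,-.34,1.45,2.4,1.18,.41,.46])
for k in(0,.05):
  q1=q
  for pp,t in(((-.10,-.085,.30),20),((-.10,-.085,.38),0),((-.02,-.085,.42),0),((-.1,-.085,.38),0),((-.1,-.085,.28),15),((-.0675,-.085,.247),30),((-.0675,-.016,.247),30)):
    q1,e=go(q1,W(pp),Ro.from_matrix(tool(np.radians(t))),k=k,qn=np.array([0,.5,0,1.5,0,1.1,0]));print(k,pp,t,q1.round(2),round(e,4))
E
```

```text
[-0.05 -0.11  0.14  2.41  0.14  0.21  1.38] 5.721958498152797e-17
obs3 [-0.03  0.01  0.15  2.41  0.62  0.17  0.93] 0.03423584036225531
0 (-0.1, -0.085, 0.3) 20 [-1.31 -0.34  1.26  2.27  0.61  0.71  0.99] 0.0001
0 (-0.1, -0.085, 0.38) 0 [-1.47 -0.34  1.39  1.98  0.35  1.24  1.21] 0.0
0 (-0.02, -0.085, 0.42) 0 [-1.77 -0.34  1.46  1.78  0.46  1.38  1.15] 0.0906
0 (-0.1, -0.085, 0.38) 0 [-1.47 -0.34  1.39  1.98  0.35  1.24  1.21] 0.0001
0 (-0.1, -0.085, 0.28) 15 [-1.46 -0.31  1.45  2.25  0.53  0.73  1.08] 0.0
0 (-0.0675, -0.085, 0.247) 30 [-1.59 -0.34  1.46  2.36  1.14  0.48  0.52] 0.0478
0 (-0.0675, -0.016, 0.247) 30 [-1.78 -0.34  1.46  2.36  1.22  0.57  0.3 ] 0.0466
0.05 (-0.1, -0.085, 0.3) 20 [-1.21 -0.23  1.24  2.27  0.44  0.63  1.16] 0.0001
0.05 (-0.1, -0.085, 0.38) 0 [-0.09  0.04  0.22  1.95 -0.01  1.15  1.55] 0.0
0.05 (-0.02, -0.085, 0.42) 0 [ 0.18  0.17 -0.07  1.72  0.01  1.25  1.52] 0.0
0.05 (-0.1, -0.085, 0.38) 0 [ 0.17  0.06 -0.06  1.94  0.    1.15  1.53] 0.0
0.05 (-0.1, -0.085, 0.28) 15 [ 0.18  0.07 -0.08  2.2   0.03  0.61  1.5 ] 0.0
0.05 (-0.0675, -0.085, 0.247) 30 [ 0.32  0.13 -0.23  2.3   0.33  0.19  1.21] 0.0001
0.05 (-0.0675, -0.016, 0.247) 30 [ 0.06  0.13 -0.16  2.3   0.63  0.25  0.74] 0.0
```

Run:
```python
from h import *
rows([((-.10,-.085,.30),tool(.35)),((-.10,-.085,.38),tool(0))])
```

```text
tcp press [-0.0794 -0.0836  0.2575] q [-1.47 -0.34  1.45  2.4   1.18  0.41  0.46] F [-0.5 -0.2  0.6]
[-0.012, -0.003, -0.094, 0.0, 0.036, -0.0]
[-0.099, -0.002, -0.228, 0.0, 0.092, -0.0]
```

step_arm([
  [-0.006,-0.003,-0.047,0,0.018,0,1],
  [-0.012,-0.003,-0.094,0,0.036,0,1],
  [-0.04,-0.003,-0.138,0,0.055,0,1],
  [-0.07,-0.002,-0.183,0,0.075,0,1],
  [-0.099,-0.002,-0.228,0,0.092,0,1],
  [-0.099,-0.002,-0.228,0,0.092,0,1],
  [-0.099,-0.002,-0.228,0,0.092,0,1],
  [-0.099,-0.002,-0.228,0,0.092,0,1],
  [-0.099,-0.002,-0.228,0,0.092,0,1],
  [-0.099,-0.002,-0.228,0,0.092,0,1],
])

```text
clock: 8.05
tcp_pos: [0.4592, -0.1118, 0.3798]
orientation: [-0.248, -3.13, -0.002]
contact_force: [-0.0, -1.1, -0.1]
grip_width: 0.0001
```

Run:
```python
from h import *
rows([((-.02,-.085,.42),tool(0)),((-.10,-.085,.28),tool(.26)),((-.0675,-.085,.247),tool(.5236))])
```

```text
tcp press [-0.1002 -0.085   0.3798] q [-1.51 -0.31  1.44  1.97  0.32  1.23  1.22] F [-0.  -1.1 -0.1]
[-0.16, 0.0, -0.081, 0.0, -0.0, -0.0]
[-0.001, -0.0, 0.2, 0.0, -0.042, -0.0]
[-0.066, -0.0, 0.265, 0.0, -0.084, -0.0]
```

```bash
cat > s2.py <<'E'
from sim import *
import sys
from multiprocessing import Pool
q0=np.array([-1.51,-.31,1.44,1.97,.32,1.23,1.22])
def run(seed):
    g=np.random.default_rng(seed);q=q0;w=[]
    for i in range(g.integers(1,4)):
        pp=np.array([g.uniform(.42,.75),g.uniform(-.35,.3),g.uniform(.42,.55)]);rv=g.uniform(-.6,.6,2);yaw=g.uniform(-1.5,1.5)
        R=Ro.from_rotvec([rv[0],rv[1],0])*Ro.from_euler('z',yaw)*Ro.from_matrix(tool(0))
        q,e=go(q,pp,R,n=25);w.append((pp.round(3),rv.round(2),round(yaw,2),q.round(2),round(e,3)))
    q,e=go(q,W((-.1,-.085,.38)),Ro.from_matrix(tool(0)),n=25)
    return abs(q[2])+abs(q[0]-.2)+10*e+sum(10*x[4] for x in w)+.15*len(w),q,w
if __name__=="__main__":
    with Pool() as p: L=p.map(run,range(600),chunksize=10)
    L.sort(key=lambda t:t[0])
    for c,q,w in L[:3]:
        print(round(c,2),q.round(2))
        for x in w: print("   ",*x)
E
time python3 s2.py
```

```text
0.38 [ 0.12  0.05 -0.    1.94 -0.    1.15  1.53]
    [0.487 0.103 0.535] [ 0.13 -0.02] -0.95 [-1.37 -0.06  1.09  1.68 -0.06  1.44  0.18] 0.0
    [ 0.602 -0.287  0.422] [0.09 0.46] 0.99 [ 0.35  0.59 -0.01  1.16  0.08  1.86  2.75] 0.0
1.24 [-0.23  0.04  0.36  1.96 -0.01  1.14  1.56]
    [0.435 0.296 0.531] [ 0.03 -0.51] -0.13 [-1.36 -0.13  0.42  1.83  0.49  1.13  0.2 ] 0.0
    [0.611 0.219 0.463] [-0.21 -0.32] -0.84 [-1.09  0.28  0.66  1.6   0.18  1.13  0.05] 0.0
    [0.628 0.269 0.523] [ 0.58 -0.59] 1.01 [-0.45  0.09  0.08  1.79 -0.6   0.56  2.45] 0.0
1.36 [-0.24  0.03  0.38  1.96 -0.01  1.14  1.56]
    [ 0.52  -0.175  0.548] [-0.34 -0.56] 1.06 [-0.97 -0.34  0.81  1.89  0.76  1.05  2.12] 0.009
    [0.476 0.198 0.514] [-0.5  -0.48] -0.14 [-1.04  0.03  0.21  1.8   0.69  1.43  0.29] 0.0
    [ 0.665 -0.275  0.443] [ 0.33 -0.21] 0.92 [ 0.25  0.45  0.33  1.37 -0.54  1.36  2.96] 0.0
real	1m48.371s
user	6m44.630s
sys	0m0.286s
```

```bash
cat > wp.py <<'E'
from h import *
def wR(rx,ry,yaw): return (Ro.from_rotvec([rx,ry,0])*Ro.from_euler('z',yaw)*Ro.from_matrix(tool(0))).as_matrix()
def wp(p): return RP.T@(np.array(p)-S0)
E
python3 -c "
from wp import *
rows([(wp((.487,.103,.535)),wR(.13,-.02,-.95))])"
```

```text
tcp press [-0.1002 -0.085   0.3798] q [-1.51 -0.31  1.44  1.97  0.32  1.23  1.22] F [-0.  -1.1 -0.1]
[0.013, 0.433, -0.31, -0.019, 0.01, 0.151]
```

step_arm([
  [0.001,0.043,-0.031,-0.002,0.001,0.015,1],
  [0.003,0.087,-0.062,-0.004,0.002,0.03,1],
  [0.004,0.13,-0.093,-0.006,0.003,0.045,1],
  [0.005,0.173,-0.124,-0.008,0.004,0.06,1],
  [0.007,0.217,-0.155,-0.01,0.005,0.075,1],
  [0.008,0.26,-0.186,-0.011,0.006,0.09,1],
  [0.009,0.303,-0.217,-0.013,0.007,0.106,1],
  [0.01,0.346,-0.248,-0.015,0.008,0.121,1],
  [0.012,0.39,-0.279,-0.017,0.009,0.136,1],
  [0.013,0.433,-0.31,-0.019,0.01,0.151,1],
])

```text
clock: 9.3
tcp_pos: [0.4871, 0.1037, 0.5353]
orientation: [-1.626, -2.619, -0.184]
contact_force: [0.3, -0.1, 0.2]
grip_width: 0.0002
```

```bash
python3 -c "
from wp import *
rows([(wp((.602,-.287,.44)),wR(.09,.46,.99))])
from sim import *
q=readout.get_obs()['joints']
q,e=go(q,np.array([.602,-.287,.44]),Ro.from_matrix(wR(.09,.46,.99)),n=25);print(q.round(2),e)
q,e=go(q,W((-.1,-.085,.38)),Ro.from_matrix(tool(0)),n=25);print(q.round(2),e)
"
```

```text
tcp press [-0.1064  0.1321  0.5353] q [-1.36 -0.06  1.07  1.68 -0.07  1.43  0.18] F [ 0.3 -0.1  0.2]
[-0.818, -0.151, 0.092, 0.019, 0.087, -0.298]
[ 0.35  0.58 -0.01  1.13  0.08  1.89  2.75] 1.3597399555105182e-16
[ 0.13  0.05 -0.01  1.94  0.    1.15  1.53] 7.850462293418876e-17
```

step_arm([
  [-0.041,-0.008,0.005,0.001,0.004,-0.015,1],
  [-0.082,-0.015,0.009,0.002,0.009,-0.03,1],
  [-0.123,-0.023,0.014,0.003,0.013,-0.045,1],
  [-0.164,-0.03,0.018,0.004,0.017,-0.06,1],
  [-0.205,-0.038,0.023,0.005,0.022,-0.075,1],
  [-0.245,-0.045,0.028,0.006,0.026,-0.089,1],
  [-0.286,-0.053,0.032,0.007,0.03,-0.104,1],
  [-0.327,-0.06,0.037,0.008,0.035,-0.119,1],
  [-0.368,-0.068,0.041,0.009,0.039,-0.134,1],
  [-0.409,-0.076,0.046,0.01,0.043,-0.149,1],
])

```text
clock: 10.55
tcp_pos: [0.5448, -0.0925, 0.4867]
orientation: [-0.214, -2.869, -0.313]
contact_force: [-0.3, 0.1, 0.2]
grip_width: -0.0001
```

```bash
python3 -c "
from wp import *
rows([(wp((.602,-.287,.44)),wR(.09,.46,.99)),((-.1,-.085,.38),tool(0))])
from sim import *
q0=readout.get_obs()['joints']
q,e=go(q0,np.array([.602,-.287,.44]),Ro.from_matrix(wR(.09,.46,.99)),n=25);print(q.round(2),e)
q,e=go(q,W((-.1,-.085,.38)),Ro.from_matrix(tool(0)),n=25);print(q.round(2),e)
q,e=go(q0,W((-.1,-.085,.38)),Ro.from_matrix(tool(0)),n=25);print('direct',q.round(2),e)
"
```

```text
tcp press [-0.0187 -0.0525  0.4867] q [-0.55  0.4   1.    1.5  -0.45  1.74  1.88] F [-0.3  0.1  0.2]
[-0.18, -0.374, -0.027, 0.009, 0.043, -0.149]
[0.104, -0.108, 0.232, 0.031, -0.042, 0.001]
[ 0.04  0.62  0.57  1.17 -0.15  1.87  2.96] 0.00021932693168701085
[-0.51  0.02  0.66  1.98 -0.02  1.14  1.57] 5.721958498152797e-17
direct [-0.91  0.01  1.09  1.99 -0.01  1.14  1.59] 5.721958498152797e-17
```

```bash
sed -i 's/^q0=.*/q0=readout.get_obs()["joints"]/; s/g.integers(1,4)/g.integers(1,3)/; s/range(600)/range(700)/; s/n=25/n=18/g; s/+.15\*len(w)/+.4*len(w)+.5*max(0,max(abs(x[3][6]) for x in w)-2.5)/' s2.py; time python3 s2.py
```

```text
0.76 [ 0.21  0.06 -0.09  1.94  0.01  1.15  1.52]
    [ 0.683 -0.274  0.504] [ 0.33 -0.51] 1.2 [ 0.59  0.37 -0.15  1.4  -0.53  1.1   2.96] 0.003
0.88 [ 0.05  0.05  0.07  1.95 -0.    1.15  1.54]
    [ 0.638 -0.305  0.511] [-0.22 -0.06] 1.44 [0.27 0.36 0.06 1.28 0.17 1.38 2.96] 0.002
0.92 [ 0.23  0.06 -0.12  1.93  0.01  1.15  1.52]
    [ 0.583 -0.318  0.501] [0.39 0.3 ] 1.26 [ 0.57  0.57 -0.12  1.04 -0.16  1.92  2.96] 0.014
real	1m16.715s
user	4m52.261s
sys	0m0.252s
```

```bash
python3 -c "
from wp import *
from sim import *
q0=readout.get_obs()['joints']
for y in (1.1,1.25,1.44):
  R=wR(-.2,-.05,y)
  q,e=go(q0,np.array([.64,-.305,.51]),Ro.from_matrix(R),n=25);print(y,q.round(2),e)
  for pp,t in(((-.1,-.085,.38),0),((-.1,-.085,.28),15),((-.0675,-.085,.247),30),((-.0675,-.016,.247),30)):
    q,e=go(q,W(pp),Ro.from_matrix(tool(np.radians(t))),n=25);print('  ',pp,q.round(2),round(e,4))
  rows([(wp((.64,-.305,.51)),R)])
"
```

```text
1.1 [-0.09  0.4   0.62  1.31 -0.08  1.37  2.96] 0.0004104255041106493
   (-0.1, -0.085, 0.38) [-0.52  0.02  0.68  1.98 -0.02  1.14  1.57] 0.0
   (-0.1, -0.085, 0.28) [-0.52  0.04  0.67  2.25 -0.04  0.6   1.59] 0.0
   (-0.0675, -0.085, 0.247) [-0.38  0.11  0.53  2.37 -0.32  0.17  1.86] 0.0026
   (-0.0675, -0.016, 0.247) [-0.82  0.13  0.84  2.37 -0.07  0.17  1.46] 0.0015
tcp press [-0.0187 -0.0525  0.4867] q [-0.55  0.4   1.    1.5  -0.45  1.74  1.88] F [-0.3  0.1  0.2]
[-0.221, -0.369, -0.185, 0.085, -0.015, -0.167]
1.25 [0.08 0.37 0.36 1.29 0.03 1.38 2.96] 0.0010000500829106538
   (-0.1, -0.085, 0.38) [-0.24  0.04  0.37  1.96 -0.01  1.14  1.56] 0.0
   (-0.1, -0.085, 0.28) [-0.23  0.05  0.36  2.23 -0.02  0.6   1.56] 0.0
   (-0.0675, -0.085, 0.247) [-0.18  0.11  0.31  2.35 -0.12  0.17  1.65] 0.002
   (-0.0675, -0.016, 0.247) [-0.62  0.12  0.59  2.36  0.2   0.18  1.18] 0.0
tcp press [-0.0187 -0.0525  0.4867] q [-0.55  0.4   1.    1.5  -0.45  1.74  1.88] F [-0.3  0.1  0.2]
[-0.221, -0.369, -0.185, 0.087, -0.009, -0.19]
1.44 [0.31 0.37 0.02 1.26 0.17 1.4  2.96] 0.0018560781659223903
   (-0.1, -0.085, 0.38) [ 0.09  0.05  0.03  1.94 -0.    1.15  1.53] 0.0
   (-0.1, -0.085, 0.28) [0.1  0.06 0.01 2.21 0.02 0.61 1.51] 0.0
   (-0.0675, -0.085, 0.247) [0.07 0.12 0.04 2.33 0.11 0.17 1.42] 0.0
   (-0.0675, -0.016, 0.247) [-0.31  0.11  0.25  2.33  0.43  0.21  0.94] 0.0
tcp press [-0.0187 -0.0525  0.4867] q [-0.55  0.4   1.    1.5  -0.45  1.74  1.88] F [-0.3  0.1  0.2]
[-0.221, -0.369, -0.185, 0.089, -0.001, -0.22]
```

step_arm([
  [-0.022,-0.037,-0.019,0.009,0,-0.021,1],
  [-0.044,-0.074,-0.037,0.018,-0.001,-0.042,1],
  [-0.066,-0.111,-0.056,0.026,-0.001,-0.063,1],
  [-0.088,-0.148,-0.074,0.035,-0.002,-0.084,1],
  [-0.111,-0.185,-0.093,0.044,-0.002,-0.105,1],
  [-0.133,-0.221,-0.111,0.053,-0.003,-0.126,1],
  [-0.155,-0.258,-0.13,0.062,-0.003,-0.147,1],
  [-0.177,-0.295,-0.148,0.07,-0.004,-0.168,1],
  [-0.199,-0.332,-0.167,0.079,-0.004,-0.189,1],
  [-0.221,-0.369,-0.185,0.088,-0.005,-0.21,1],
])

```text
clock: 11.8
tcp_pos: [0.6342, -0.2882, 0.4938]
orientation: [1.582, -2.58, 0.2]
contact_force: [0.2, 0.3, -1.5]
grip_width: 0.0001
```

```bash
python3 -c "
from wp import *
from sim import *
rows([((-.1,-.085,.38),tool(0)),((-.1,-.085,.28),tool(.26))])
q=readout.get_obs()['joints']
for pp,t in(((-.1,-.085,.38),0),((-.1,-.085,.28),15),((-.0675,-.085,.247),30),((-.0675,-.016,.247),30)):
    q,e=go(q,W(pp),Ro.from_matrix(tool(np.radians(t))),n=25);print('  ',pp,q.round(2),round(e,4))
"
```

```text
tcp press [ 0.1002 -0.2319  0.4938] q [0.21 0.4  0.1  1.26 0.13 1.45 2.96] F [ 0.2  0.3 -1.5]
[-0.189, 0.483, 0.173, -0.024, -0.017, 0.2]
[-0.221, 0.494, 0.37, 0.002, -0.052, 0.202]
   (-0.1, -0.085, 0.38) [-0.01  0.05  0.13  1.95 -0.01  1.15  1.54] 0.0
   (-0.1, -0.085, 0.28) [-0.    0.06  0.12  2.22  0.01  0.6   1.53] 0.0
   (-0.0675, -0.085, 0.247) [-0.01  0.12  0.13  2.33  0.04  0.17  1.49] 0.0004
   (-0.0675, -0.016, 0.247) [-0.41  0.11  0.36  2.34  0.37  0.2   1.  ] 0.0
```

step_arm([
  [-0.019,0.048,0.017,-0.002,-0.002,0.02,1],
  [-0.038,0.097,0.035,-0.005,-0.003,0.04,1],
  [-0.057,0.145,0.052,-0.007,-0.005,0.06,1],
  [-0.076,0.193,0.069,-0.01,-0.007,0.08,1],
  [-0.095,0.242,0.087,-0.012,-0.009,0.1,1],
  [-0.113,0.29,0.104,-0.014,-0.01,0.12,1],
  [-0.132,0.338,0.121,-0.017,-0.012,0.14,1],
  [-0.151,0.386,0.138,-0.019,-0.014,0.16,1],
  [-0.17,0.435,0.156,-0.022,-0.015,0.18,1],
  [-0.189,0.483,0.173,-0.024,-0.017,0.2,1],
])

```text
clock: 13.05
tcp_pos: [0.4588, -0.1109, 0.3791]
orientation: [0.257, 3.13, 0.003]
contact_force: [0.6, 0.8, 0.2]
grip_width: 0.0003
```

```bash
python3 -c "
from wp import *
rows([((-.1,-.085,.28),tool(.26)),((-.0675,-.085,.247),tool(.5236))])
"
```

```text
tcp press [-0.1008 -0.0842  0.3791] q [-0.03  0.06  0.15  1.93 -0.01  1.15  1.53] F [0.6 0.8 0.2]
[-0.001, -0.002, 0.198, 0.0, -0.041, -0.001]
[-0.066, -0.002, 0.264, 0.0, -0.083, -0.001]
```

Posture is healthy now. Descending and tilting in.

step_arm([
  [0,0,0.05,0,-0.01,0,1],
  [0,-0.001,0.1,0,-0.02,0,1],
  [0,-0.002,0.15,0,-0.03,-0.001,1],
  [-0.001,-0.002,0.198,0,-0.041,-0.001,1],
  [-0.014,-0.002,0.211,0,-0.05,-0.001,1],
  [-0.027,-0.002,0.224,0,-0.058,-0.001,1],
  [-0.04,-0.002,0.238,0,-0.066,-0.001,1],
  [-0.053,-0.002,0.251,0,-0.075,-0.001,1],
  [-0.066,-0.002,0.264,0,-0.083,-0.001,1],
  [-0.066,-0.002,0.264,0,-0.083,-0.001,1],
])

```text
clock: 14.3
tcp_pos: [0.4906, -0.1169, 0.246]
orientation: [0.206, 2.615, -0.055]
contact_force: [-0.5, 1.1, 0.2]
grip_width: 0.0005
```

Run:
```python
from h import *
T=tool(.5236)
rows([((-.0675,-.085,.247),T),((-.0675,-.016,.247),T)])
s=grab_frame("scene");t=grab_frame("top")
C=np.zeros((400,800,3),np.uint8)
C[:,:400]=cv2.resize(s["img"][130:270,180:320,::-1],(400,400));C[:,400:]=cv2.resize(t["img"][120:260,220:360,::-1],(400,400))
cv2.imwrite("pics/c4.png",C)
```

```text
tcp press [-0.0684 -0.0851  0.246 ] q [-0.04  0.12  0.15  2.32  0.06  0.19  1.45] F [-0.5  1.1  0.2]
[-0.003, 0.0, -0.001, -0.0, -0.001, -0.0]
[-0.003, 0.138, -0.001, -0.0, -0.001, -0.0]
```

View pics/c4.png

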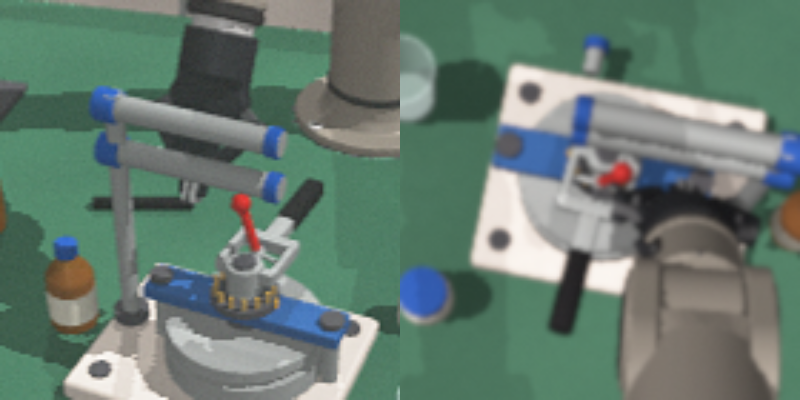

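The fingertips are at (192,195) in the left crop, at knob height under the pipe line and to the knob's press -y side. Now I'll push +y and come back a little.

step_arm([
  [-0.003,0.03,0,0,0,0,1],
  [-0.003,0.05,0,0,0,0,1],
  [-0.003,0.07,0,0,0,0,1],
  [-0.003,0.09,0,0,0,0,1],
  [-0.003,0.11,0,0,0,0,1],
  [-0.003,0.13,0,0,0,0,1],
  [-0.003,0.145,0,0,0,0,1],
  [-0.003,0.145,0,0,0,0,1],
  [-0.003,0.1,0,0,0,0,1],
  [-0.003,0.06,0,0,0,0,1],
])

```text
clock: 15.65
tcp_pos: [0.4973, -0.0881, 0.2482]
orientation: [0.206, 2.614, -0.054]
contact_force: [-0.2, 0.4, -0.7]
grip_width: -0.0
```

Run:
```python
from h import *
T=tool(.5236)
rows([((-.11,-.06,.29),tool(.26)),((-.12,0,.33),tool(0))])
s=grab_frame("scene");t=grab_frame("top")
C=np.zeros((400,800,3),np.uint8)
C[:,:400]=cv2.resize(s["img"][130:270,180:320,::-1],(400,400));C[:,400:]=cv2.resize(t["img"][120:260,220:360,::-1],(400,400))
cv2.imwrite("pics/c5.png",C)
```

```text
tcp press [-0.0663 -0.0556  0.2482] q [-0.2   0.11  0.23  2.32  0.21  0.2   1.24] F [-0.2  0.4 -0.7]
[0.034, -0.009, -0.116, 0.0, 0.042, 0.0]
[0.012, 0.111, -0.195, 0.0, 0.083, 0.0]
```

View pics/c5.png

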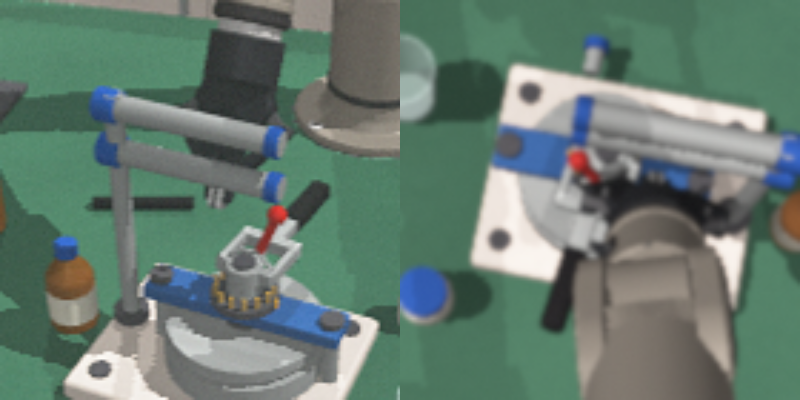

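The pawl has flipped: the knob is now on the clockwise side, at (278,212) left and (577,160) right. Next: retreat, straighten up, partly open, and check the sweep's kinematics.

```bash
cat > sw.py <<'E'
from h import *
def hp(h,rad=.135,z=.186): return (-rad*np.cos(h),rad*np.sin(h),z),tool(0,h)
E
python3 - <<'E'
from sw import *; from sim import *
q=readout.get_obs()['joints']
L=[((-.11,-.06,.29),tool(.26)),((-.13,0,.33),tool(0)),((-.135,0.004,.186),tool(0,.03))]+[hp(h) for h in(.4,.8,1.2,1.5,1.8,1.4,.9,.4,0)]
for pp,T in L:
    q,e=go(q,W(pp),Ro.from_matrix(T),n=15);print(np.round(pp,3),q.round(2),round(e,4))
rows(L[:3])
t=grab_frame("top");s=grab_frame("scene")
for n in("handle_grip","pawl_knob"):
    for f in(s,t):
        a=tip_of(n,f)
        if a: print(n,a[0]["p"],(RP.T@(at_z(f,a[0]["point"],.135 if n[0]=="h" else .188)-S0)).round(4))
E
```

```text
[-0.11 -0.06  0.29] [-0.13  0.02  0.18  2.23  0.04  0.63  1.44] 0.0
[-0.13  0.    0.33] [-0.2   0.04  0.13  2.07 -0.01  1.03  1.34] 0.0
[-0.135  0.004  0.186] [-0.19  0.25  0.11  2.24 -0.05  0.66  1.34] 0.0
[-0.124  0.053  0.186] [-0.34  0.28  0.17  2.2  -0.08  0.67  0.9 ] 0.0
[-0.094  0.097  0.186] [-0.47  0.35  0.26  2.11 -0.13  0.7   0.49] 0.0
[-0.049  0.126  0.186] [-0.55  0.43  0.35  1.99 -0.21  0.75  0.14] 0.0
[-0.01   0.135  0.186] [-0.58  0.5   0.43  1.89 -0.28  0.8  -0.09] 0.0
[0.031 0.131 0.186] [-0.58  0.57  0.5   1.8  -0.35  0.85 -0.3 ] 0.0
[-0.023  0.133  0.186] [-0.57  0.48  0.4   1.93 -0.26  0.79 -0.01] 0.0
[-0.084  0.106  0.186] [-0.5   0.37  0.28  2.08 -0.15  0.71  0.39] 0.0
[-0.124  0.053  0.186] [-0.34  0.28  0.17  2.2  -0.08  0.67  0.9 ] 0.0
[-0.135  0.     0.186] [-0.18  0.25  0.11  2.24 -0.04  0.66  1.38] 0.0
tcp press [-0.0665 -0.0577  0.2481] q [-0.19  0.11  0.23  2.32  0.21  0.2   1.24] F [-0.5  0.2  0.3]
[0.034, -0.005, -0.116, -0.0, 0.042, -0.001]
[0.029, 0.115, -0.206, -0.0, 0.083, -0.001]
[0.181, 0.123, 0.039, 0.001, 0.083, 0.004]
handle_grip 0.71 [-0.0432  0.4213  0.135 ]
handle_grip 0.59 [-0.1321  0.0046  0.135 ]
pawl_knob 0.57 [-0.0557 -0.0045  0.188 ]
pawl_knob 0.5 [-0.0263  0.01    0.188 ]
```

step_arm([
  [0.01,-0.005,-0.03,0,0.011,0,1],
  [0.018,-0.005,-0.06,0,0.021,0,1],
  [0.026,-0.005,-0.09,0,0.032,0,1],
  [0.034,-0.005,-0.116,0,0.042,-0.001,1],
  [0.033,0.035,-0.146,0,0.056,-0.001,0.2],
  [0.031,0.075,-0.176,0,0.07,-0.001,-0.1],
  [0.029,0.115,-0.206,0,0.083,-0.001,-0.2],
  [0.029,0.115,-0.206,0,0.083,-0.001,-0.2],
  [0.029,0.115,-0.206,0,0.083,-0.001,-0.2],
  [0.029,0.115,-0.206,0,0.083,-0.001,-0.2],
], newtons=20)

```text
clock: 17.3
tcp_pos: [0.4427, -0.0208, 0.3294]
orientation: [-0.237, -3.132, 0.003]
contact_force: [-0.0, -0.0, 0.2]
grip_width: 0.0514
```

Run:
```python
from sw import *
rows([hp(.03,z=.33),hp(.03,z=.23),hp(.03)])
print(readout.get_obs()["grip_width"])
t=grab_frame("top");s=grab_frame("scene")
for n in("handle_grip","pawl_knob"):
    for f in(s,t):
        a=tip_of(n,f)
        if a: print(n,a[0]["p"],(RP.T@(at_z(f,a[0]["point"],.135 if n[0]=="h" else .188)-S0)).round(4))
C=np.zeros((400,800,3),np.uint8)
C[:,:400]=cv2.resize(s["img"][130:270,180:320,::-1],(400,400));C[:,400:]=cv2.resize(t["img"][120:260,220:360,::-1],(400,400))
cv2.imwrite("pics/c6.png",C)
```

```text
tcp press [-0.1307  0.0023  0.3294] q [-0.19  0.06  0.1   2.06 -0.01  1.03  1.33] F [-0.  -0.   0.2]
[0.008, 0.004, -0.001, -0.0, -0.0, 0.006]
[0.008, 0.004, 0.199, -0.0, -0.0, 0.006]
[0.008, 0.004, 0.287, -0.0, -0.0, 0.006]
0.051410551495303415
handle_grip 0.9 [-0.1161  0.0088  0.135 ]
pawl_knob 0.61 [-0.057  0.004  0.188]
pawl_knob 0.47 [-0.2346 -0.2122  0.188 ]
```

View pics/c6.png

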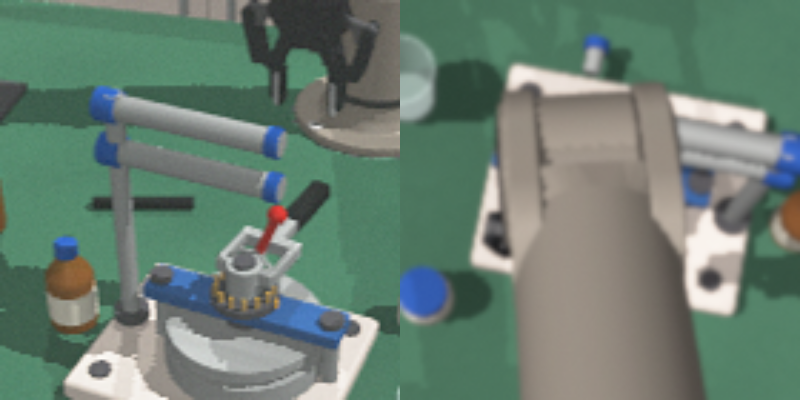

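The pawl is on the tightening side, and the handle was nudged about 0.05 rad. I'll descend straddling the grip, then narrow the fingers.

step_arm([
  [0.008,0.012,0.03,0,0,0.005,-0.2],
  [0.008,0.012,0.07,0,0,0.009,-0.2],
  [0.008,0.012,0.11,0,0,0.009,-0.2],
  [0.008,0.012,0.15,0,0,0.009,-0.2],
  [0.008,0.012,0.19,0,0,0.009,-0.2],
  [0.008,0.012,0.22,0,0,0.009,-0.2],
  [0.008,0.012,0.25,0,0,0.009,-0.2],
  [0.008,0.012,0.27,0,0,0.009,-0.2],
  [0.008,0.012,0.284,0,0,0.009,-0.2],
  [0.008,0.012,0.284,0,0,0.009,-0.2],
])

```text
clock: 18.85
tcp_pos: [0.44, -0.0139, 0.1877]
orientation: [-0.325, -3.124, 0.002]
contact_force: [0.3, 0.5, 0.2]
grip_width: 0.0513
```

Run:
```python
from sw import *
rows([hp(h) for h in np.arange(.1,.95,.1)])
s=grab_frame("scene");t=grab_frame("top")
C=np.zeros((400,800,3),np.uint8)
C[:,:400]=cv2.resize(s["img"][130:270,180:320,::-1],(400,400));C[:,400:]=cv2.resize(t["img"][120:260,220:360,::-1],(400,400))
cv2.imwrite("pics/c7.png",C)
```

```text
tcp press [-0.1345  0.0087  0.1877] q [-0.19  0.26  0.09  2.21 -0.03  0.68  1.29] F [0.3 0.5 0.2]
[0.0, 0.01, 0.003, -0.0, -0.0, 0.008]
[-0.003, 0.036, 0.003, -0.0, -0.0, 0.024]
[-0.008, 0.063, 0.003, -0.0, -0.0, 0.04]
[-0.016, 0.089, 0.003, -0.0, -0.0, 0.056]
[-0.026, 0.114, 0.003, -0.0, -0.0, 0.072]
[-0.039, 0.137, 0.003, -0.0, -0.0, 0.088]
[-0.055, 0.16, 0.003, -0.0, -0.0, 0.103]
[-0.072, 0.18, 0.003, -0.0, -0.0, 0.119]
[-0.091, 0.199, 0.003, -0.0, -0.0, 0.135]
```

View pics/c7.png

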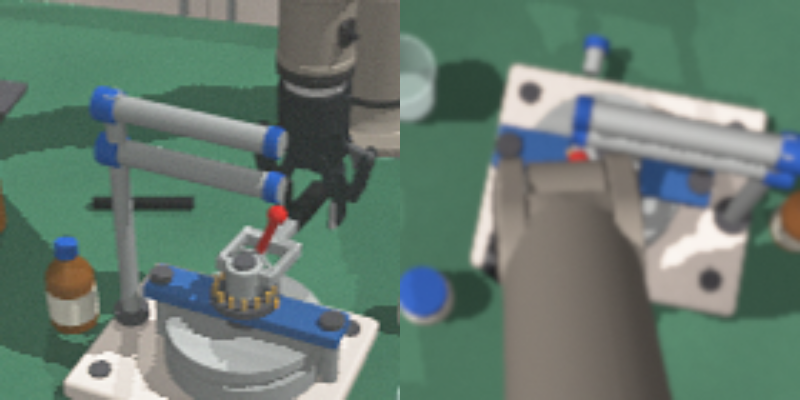

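The fingers straddle the grip, around (320,190) in the left crop. I'll narrow to about 34 mm and sweep.

step_arm([
  [0,0.01,0.003,0,0,0.008,0.2],
  [-0.003,0.036,0.003,0,0,0.024,0.2],
  [-0.008,0.063,0.003,0,0,0.04,0.2],
  [-0.016,0.089,0.003,0,0,0.056,0.2],
  [-0.026,0.114,0.003,0,0,0.072,0.2],
  [-0.039,0.137,0.003,0,0,0.088,0.2],
  [-0.055,0.16,0.003,0,0,0.103,0.2],
  [-0.072,0.18,0.003,0,0,0.119,0.2],
  [-0.091,0.199,0.003,0,0,0.135,0.2],
  [-0.091,0.199,0.003,0,0,0.135,0.2],
])

```text
clock: 20.2
tcp_pos: [0.5059, 0.0745, 0.187]
orientation: [1.579, 2.715, -0.001]
contact_force: [-0.0, 0.1, 1.2]
grip_width: 0.0343
```

Run:
```python
from sw import *
rows([hp(h) for h in np.arange(.9,1.46,.06)])
```

```text
tcp press [-0.0833  0.1063  0.187 ] q [-0.47  0.37  0.24  2.06 -0.13  0.72  0.37] F [-0.   0.1  1.2]
[-0.0, -0.002, 0.002, -0.0, 0.0, 0.001]
[-0.001, 0.015, 0.002, 0.0, 0.0, 0.01]
[-0.002, 0.031, 0.002, 0.0, 0.0, 0.02]
[-0.005, 0.047, 0.002, 0.0, 0.0, 0.029]
[-0.008, 0.062, 0.002, 0.0, 0.0, 0.039]
[-0.012, 0.078, 0.002, 0.0, 0.0, 0.048]
[-0.018, 0.093, 0.002, 0.0, 0.0, 0.058]
[-0.024, 0.108, 0.002, 0.0, 0.0, 0.067]
[-0.031, 0.123, 0.002, 0.0, 0.0, 0.077]
[-0.039, 0.137, 0.002, 0.0, 0.0, 0.086]
```

step_arm([
  [0,0.007,0.002,0,0,0.005,0.2],
  [-0.001,0.023,0.002,0,0,0.015,0.2],
  [-0.003,0.039,0.002,0,0,0.024,0.2],
  [-0.006,0.055,0.002,0,0,0.034,0.2],
  [-0.01,0.07,0.002,0,0,0.044,0.2],
  [-0.015,0.085,0.002,0,0,0.053,0.2],
  [-0.021,0.1,0.002,0,0,0.062,0.2],
  [-0.027,0.115,0.002,0,0,0.072,0.2],
  [-0.035,0.13,0.002,0,0,0.081,0.2],
  [-0.039,0.137,0.002,0,0,0.086,0.2],
])

```text
clock: 21.45
tcp_pos: [0.5705, 0.0899, 0.185]
orientation: [-2.245, -2.19, 0.015]
contact_force: [-16.6, -4.5, 11.0]
grip_width: 0.0341
```

Run:
```python
from sw import *
rows([hp(h) for h in (1.44,1.5,1.56,1.62,1.68,1.74,1.8)])
s=grab_frame("scene");t=grab_frame("top")
C=np.zeros((400,800,3),np.uint8)
C[:,:400]=cv2.resize(s["img"][140:280,190:330,::-1],(400,400));C[:,400:]=cv2.resize(t["img"][110:250,200:340,::-1],(400,400))
cv2.imwrite("pics/c8.png",C)
```

```text
tcp press [-0.0218  0.1316  0.185 ] q [-0.54  0.48  0.36  1.91 -0.23  0.8  -0.08] F [-16.6  -4.5  11. ]
[0.003, 0.009, -0.002, -0.002, 0.0, 0.0]
[0.003, 0.025, -0.002, -0.002, 0.001, 0.01]
[0.001, 0.041, -0.003, -0.002, 0.001, 0.019]
[-0.001, 0.057, -0.003, -0.002, 0.001, 0.029]
[-0.005, 0.073, -0.003, -0.002, 0.001, 0.038]
[-0.009, 0.089, -0.003, -0.002, 0.001, 0.048]
[-0.014, 0.104, -0.003, -0.002, 0.001, 0.058]
```

View pics/c8.png

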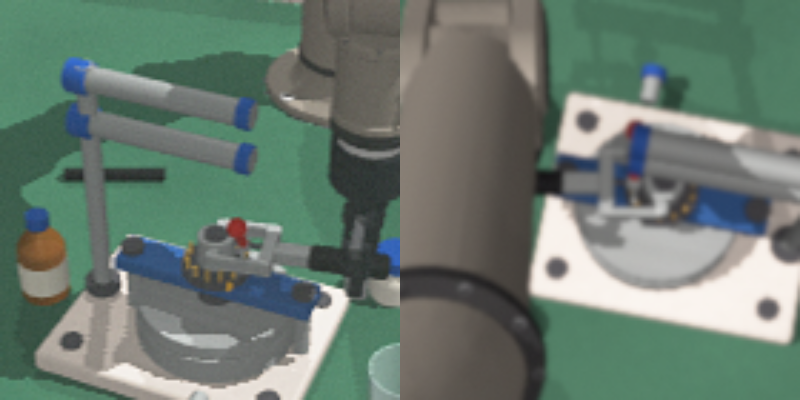

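Force reads about 17 N against the sweep with the handle near 1.4 rad. That is either the screw's stop or a fingertip on something, such as the nut at (305,293). I'll raise 7 mm and push a little more to tell them apart.

step_arm([
  [0.003,-0.01,-0.002,-0.002,0,-0.002,0.2],
  [0.003,-0.012,-0.016,-0.002,0,-0.002,0.2],
  [0.003,-0.012,-0.016,-0.002,0,-0.002,0.2],
  [0.003,0,-0.016,-0.002,0,0,0.2],
  [0.003,0.009,-0.016,-0.002,0,0,0.2],
  [0.003,0.015,-0.016,-0.002,0,0.004,0.2],
  [0.003,0.02,-0.016,-0.002,0,0.007,0.2],
  [0.003,0.025,-0.016,-0.002,0,0.01,0.2],
  [0.003,0.025,-0.016,-0.002,0,0.01,0.2],
  [0.003,0.025,-0.016,-0.002,0,0.01,0.2],
])

```text
clock: 22.8
tcp_pos: [0.5836, 0.0912, 0.193]
orientation: [2.312, 2.12, 0.0]
contact_force: [0.2, -0.2, 1.2]
grip_width: 0.034
```

Run:
```python
from sw import *
rows([hp(h,z=.192) for h in (1.44,1.5,1.56,1.62,1.68,1.74)])
t=grab_frame("top")
cv2.imwrite("pics/c9.png",cv2.resize(t["img"][130:230,220:320,::-1],(500,500)))
```

```text
tcp press [-0.0091  0.135   0.193 ] q [-0.55  0.49  0.39  1.88 -0.24  0.81 -0.13] F [ 0.2 -0.2  1.2]
[-0.001, -0.017, 0.002, 0.001, 0.0, -0.01]
[-0.001, -0.001, 0.002, 0.001, 0.0, -0.0]
[-0.001, 0.015, 0.002, 0.001, 0.0, 0.01]
[-0.002, 0.031, 0.002, 0.001, 0.0, 0.019]
[-0.005, 0.047, 0.002, 0.001, 0.0, 0.029]
[-0.008, 0.063, 0.002, 0.001, 0.0, 0.038]
```

It moved freely to 1.5 rad after raising, so the earlier load was a fingertip catching the nut. Continuing.

step_arm([
  [-0.001,0.007,0,0,0,0.005,0.2],
  [-0.001,0.015,0,0.001,0,0.01,0.2],
  [-0.001,0.023,0,0.001,0,0.014,0.2],
  [-0.002,0.031,0,0.001,0,0.019,0.2],
  [-0.003,0.039,0,0.001,0,0.024,0.2],
  [-0.004,0.043,0,0.001,0,0.026,0.2],
  [-0.005,0.047,0,0.001,0,0.029,0.2],
  [-0.005,0.047,0,0.001,0,0.029,0.2],
  [-0.005,0.047,0,0.001,0,0.029,0.2],
  [-0.005,0.047,0,0.001,0,0.029,0.2],
])

```text
clock: 24.1
tcp_pos: [0.6067, 0.0867, 0.1931]
orientation: [-2.499, -1.904, 0.006]
contact_force: [-0.0, 0.5, -1.0]
grip_width: 0.0344
```

Run:
```python
from sw import *
rows([hp(h,z=.192) for h in (1.68,1.74,1.8,1.85,1.5)])
s=grab_frame("scene");t=grab_frame("top")
C=np.zeros((400,800,3),np.uint8)
C[:,:400]=cv2.resize(s["img"][150:270,210:330,::-1],(400,400));C[:,400:]=cv2.resize(t["img"][120:240,210:330,::-1],(400,400))
cv2.imwrite("pics/c10.png",C)
```

```text
tcp press [0.0144 0.1341 0.1931] q [-0.56  0.53  0.43  1.83 -0.28  0.85 -0.26] F [-0.   0.5 -1. ]
[0.0, 0.001, 0.002, -0.0, 0.0, -0.0]
[-0.0, 0.017, 0.002, -0.0, 0.0, 0.009]
[-0.002, 0.033, 0.002, -0.0, 0.0, 0.019]
[-0.003, 0.046, 0.002, -0.0, 0.0, 0.027]
[-0.004, -0.048, 0.002, -0.0, 0.0, -0.029]
```

View pics/c10.png

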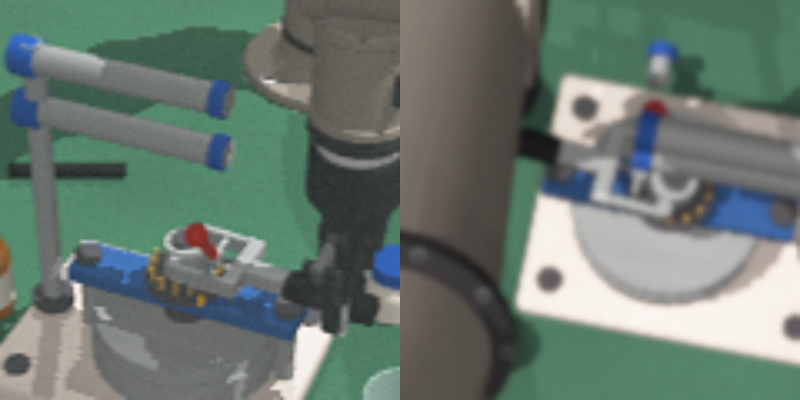

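The handle followed to about 1.65 rad with no stop felt. I'll continue slowly towards 1.8 and end the call while still moving, so the force is read in motion.

step_arm([
  [0,0.004,0.001,0,0,0.002,0.2],
  [0,0.007,0.001,0,0,0.004,0.2],
  [0,0.011,0.001,0,0,0.006,0.2],
  [0,0.014,0.001,0,0,0.008,0.2],
  [0,0.017,0.001,0,0,0.009,0.2],
  [-0.001,0.02,0.001,0,0,0.011,0.2],
  [-0.001,0.023,0.001,0,0,0.013,0.2],
  [-0.001,0.026,0.001,0,0,0.015,0.2],
  [-0.002,0.03,0.001,0,0,0.017,0.2],
  [-0.002,0.034,0.001,0,0,0.019,0.2],
])

```text
clock: 25.45
tcp_pos: [0.6223, 0.0815, 0.1924]
orientation: [-2.607, -1.75, 0.008]
contact_force: [-6.2, 1.3, 4.8]
grip_width: 0.0342
```

Run:
```python
from sw import *
rows([hp(h,z=.192) for h in (1.8,1.85,1.7,1.5,1.3,1.1)])
```

```text
tcp press [0.0306 0.1314 0.1924] q [-0.56  0.56  0.46  1.79 -0.31  0.87 -0.35] F [-6.2  1.3  4.8]
[0.0, 0.0, 0.001, -0.001, 0.001, -0.0]
[-0.0, 0.014, 0.001, -0.001, 0.001, 0.008]
[-0.001, -0.027, 0.001, -0.001, 0.001, -0.016]
[-0.012, -0.08, 0.001, -0.001, 0.0, -0.048]
[-0.033, -0.129, 0.001, -0.001, 0.0, -0.08]
[-0.064, -0.174, 0.002, -0.001, 0.0, -0.112]
```

step_arm([
  [0,0.004,0.001,-0.001,0,0.002,0.2],
  [0,0.008,0.001,-0.001,0,0.004,0.2],
  [0,0.008,0.001,-0.001,0,0.004,0.2],
  [0,0.008,0.001,-0.001,0,0.004,0.2],
  [0,0.008,0.001,-0.001,0,0.004,0.2],
  [0,0.008,0.001,-0.001,0,0.004,0.2],
  [0,0.008,0.001,-0.001,0,0.004,0.2],
  [0,0.008,0.001,-0.001,0,0.004,0.2],
  [0,0.008,0.001,-0.001,0,0.004,0.2],
  [0,0.008,0.001,-0.001,0,0.004,0.2],
])

```text
clock: 26.7
tcp_pos: [0.625, 0.0805, 0.1917]
orientation: [2.629, 1.717, -0.005]
contact_force: [-7.2, 1.3, 4.7]
grip_width: 0.0343
```

Run:
```python
from sw import *
rows([hp(h,z=.193) for h in (1.7,1.55,1.4,1.25,1.1)])
```

```text
tcp press [0.0334 0.1308 0.1917] q [-0.56  0.56  0.46  1.79 -0.31  0.87 -0.37] F [-7.2  1.3  4.7]
[-0.002, -0.033, -0.003, -0.0, 0.001, -0.02]
[-0.01, -0.072, -0.003, -0.0, 0.001, -0.044]
[-0.024, -0.11, -0.002, -0.0, 0.001, -0.068]
[-0.044, -0.146, -0.002, -0.0, 0.001, -0.092]
[-0.068, -0.178, -0.002, -0.0, 0.001, -0.116]
```

Something holds at tool angle about 1.82, which could be the screw's or the handle's stop. To tell which: back-stroke by more than one tooth, then forward again. If the screw is home, the stop should recur about one or two teeth earlier.

step_arm([
  [0,-0.01,-0.003,0,0.001,-0.006,0.2],
  [-0.002,-0.033,-0.003,0,0.001,-0.02,0.2],
  [-0.006,-0.052,-0.003,0,0.001,-0.032,0.2],
  [-0.01,-0.072,-0.003,0,0.001,-0.044,0.2],
  [-0.017,-0.091,-0.003,0,0.001,-0.056,0.2],
  [-0.024,-0.11,-0.003,0,0.001,-0.068,0.2],
  [-0.034,-0.128,-0.003,0,0.001,-0.08,0.2],
  [-0.044,-0.146,-0.003,0,0.001,-0.092,0.2],
  [-0.056,-0.162,-0.003,0,0.001,-0.104,0.2],
  [-0.068,-0.178,-0.003,0,0.001,-0.116,0.2],
])

```text
clock: 27.95
tcp_pos: [0.5308, 0.0849, 0.194]
orientation: [-1.842, -2.545, -0.006]
contact_force: [0.6, -0.9, 0.4]
grip_width: 0.0344
```

Run:
```python
from sw import *
rows([hp(h,z=.193) for h in (.95,1.1,1.2,1.3,1.4,1.5)])
```

```text
tcp press [-0.0602  0.1204  0.194 ] q [-0.5   0.4   0.29  2.   -0.16  0.76  0.2 ] F [ 0.6 -0.9  0.4]
[-0.002, -0.042, 0.002, 0.001, -0.0, -0.023]
[0.001, -0.002, 0.002, 0.0, -0.0, 0.001]
[-0.001, 0.025, 0.002, 0.0, -0.0, 0.017]
[-0.005, 0.052, 0.002, 0.0, -0.0, 0.033]
[-0.012, 0.078, 0.002, 0.0, -0.0, 0.048]
[-0.021, 0.103, 0.002, 0.0, -0.0, 0.064]
```

step_arm([
  [0,0.012,0.001,0,0,0.009,0.2],
  [-0.001,0.025,0.001,0,0,0.017,0.2],
  [-0.003,0.039,0.001,0,0,0.025,0.2],
  [-0.005,0.052,0.001,0,0,0.033,0.2],
  [-0.008,0.065,0.001,0,0,0.041,0.2],
  [-0.012,0.078,0.001,0,0,0.048,0.2],
  [-0.014,0.085,0.001,0,0,0.052,0.2],
  [-0.016,0.09,0.001,0,0,0.056,0.2],
  [-0.017,0.093,0.001,0,0,0.058,0.2],
  [-0.017,0.093,0.001,0,0,0.058,0.2],
])

```text
clock: 29.2
tcp_pos: [0.5778, 0.0914, 0.1936]
orientation: [-2.272, -2.169, -0.006]
contact_force: [0.1, 1.2, -0.1]
grip_width: 0.0342
```

Run:
```python
from sw import *
rows([hp(h,z=.193) for h in (1.4,1.46,1.52,1.6,1.7,1.8,1.84)])
s=grab_frame("scene");t=grab_frame("top")
C=np.zeros((400,800,3),np.uint8)
C[:,:400]=cv2.resize(s["img"][150:270,210:330,::-1],(400,400));C[:,400:]=cv2.resize(t["img"][120:240,210:330,::-1],(400,400))
cv2.imwrite("pics/c11.png",C)
```

```text
tcp press [-0.0149  0.1342  0.1936] q [-0.55  0.48  0.37  1.9  -0.24  0.81 -0.1 ] F [ 0.1  1.2 -0.1]
[-0.0, -0.016, 0.001, 0.0, -0.001, -0.01]
[-0.0, -0.0, 0.001, 0.0, -0.001, -0.0]
[-0.0, 0.016, 0.001, 0.0, -0.001, 0.01]
[-0.003, 0.038, 0.001, 0.0, -0.001, 0.022]
[-0.008, 0.064, 0.001, 0.0, -0.001, 0.038]
[-0.015, 0.09, 0.001, 0.0, -0.001, 0.054]
[-0.019, 0.1, 0.001, 0.0, -0.001, 0.06]
```

step_arm([
  [0,0.008,0.001,0,0,0.005,0.2],
  [0,0.016,0.001,0,0,0.01,0.2],
  [-0.002,0.027,0.001,0,0,0.016,0.2],
  [-0.003,0.038,0.001,0,0,0.022,0.2],
  [-0.005,0.05,0.001,0,0,0.03,0.2],
  [-0.008,0.064,0.001,0,0,0.038,0.2],
  [-0.01,0.073,0.001,0,0,0.043,0.2],
  [-0.012,0.079,0.001,0,0,0.047,0.2],
  [-0.012,0.079,0.001,0,0,0.047,0.2],
  [-0.012,0.079,0.001,0,0,0.047,0.2],
])

```text
clock: 30.55
tcp_pos: [0.6166, 0.0836, 0.1931]
orientation: [-2.565, -1.811, -0.005]
contact_force: [-2.0, 0.3, 0.4]
grip_width: 0.0344
```

Run:
```python
from sw import *
rows([hp(h,z=.193) for h in (1.8,1.84)])
s=grab_frame("scene");t=grab_frame("top")
C=np.zeros((600,800,3),np.uint8)
C[:300,:400]=cv2.imread("pics/c11.png")[50:350,:400];C[:300,400:]=cv2.imread("pics/c10.png")[50:350,:400]
C[300:,:400]=cv2.resize(s["img"][165:255,210:330,::-1],(400,300));C[300:,400:]=cv2.resize(t["img"][135:225,210:330,::-1],(400,300))
cv2.imwrite("pics/c12.png",C)
```

```text
tcp press [0.0246 0.1326 0.1931] q [-0.56  0.54  0.44  1.81 -0.3   0.85 -0.31] F [-2.   0.3  0.4]
[0.0, 0.012, 0.0, 0.0, -0.001, 0.007]
[-0.001, 0.023, 0.0, 0.0, -0.001, 0.014]
```

View pics/c12.png

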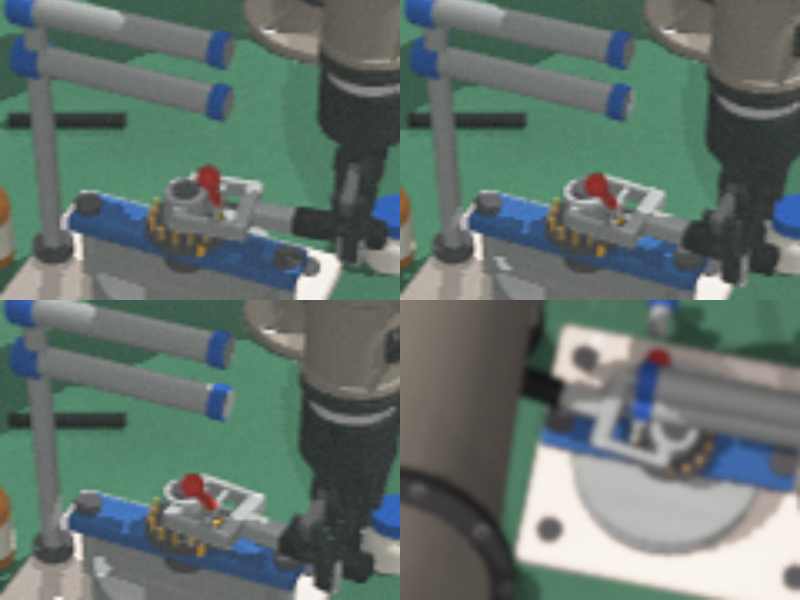

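This picture (the last I may view) shows the red knob leaning to the tightening side, the handle at about 1.7 rad and gold teeth on the wheel. I'll measure the wheel's phase numerically from those teeth in the saved and current frames, to see whether the screw turned.

```bash
cat > ph.py <<'E'
from h import *
def load():
    s=grab_frame("scene");F={}
    def put(name,img,r0,c0,sc):
        full=np.zeros((420,560,3),np.uint8);k=cv2.resize(img,None,fx=1/sc,fy=1/sc,interpolation=cv2.INTER_AREA)
        full[r0:r0+k.shape[0],c0:c0+k.shape[1]]=k;F[name]=full
    R=lambda n:cv2.imread(f"pics/{n}.png")
    put("s0",R("s0"),0,0,800/560)
    for n in("c1","c4","c5","c6","c7"): put(n,R(n)[:,:400],130,180,400/140)
    put("c8",R("c8")[:,:400],140,190,400/140)
    for n in("c10","c11"): put(n,R(n)[:,:400],150,210,400/120)
    F["now"]=s["img"][:,:,::-1].copy();return s,F
th=np.radians(13)+np.linspace(-1.1,1.1,221)
def prof(s,img,R,z):
    P=S0+np.c_[R*np.cos(th),R*np.sin(th),0*th+z]
    M=np.array(s["world_to_cam"]);uv=cv2.projectPoints(P,cv2.Rodrigues(M[:3,:3])[0],M[:3,3],s["K"],np.array(s["D"],float))[0][:,0].astype(np.float32)
    g=img.astype(np.float32);gold=(g[...,2]+g[...,1])/2-g[...,0]
    return cv2.remap(gold,uv[:,:1],uv[:,1:],cv2.INTER_LINEAR)[:,0]
if __name__=="__main__":
    s,F=load();w=np.hanning(221)
    def c(img,R,z):
        p=prof(s,img,R,z);p=p-np.polyval(np.polyfit(th,p,3),th);return (w*p*np.exp(1j*14*th)).sum()/w.sum()
    sc=sorted(((np.mean([abs(c(F[n],R,z)) for n in("s0","c1","c7","now","c8")]),R,z) for R in np.arange(.018,.045,.001) for z in np.arange(.09,.14,.002)),reverse=True)
    print([(round(float(a),1),round(R,3),round(z,3)) for a,R,z in sc[:5]])
    for n in F: print(n,[(round(float(abs(v)),1),round(float(np.angle(v)/14),3)) for v in [c(F[n],R,z) for _,R,z in sc[:3]]])
E
python3 ph.py
```

```text
[(8.4, np.float64(0.035), np.float64(0.128)), (8.4, np.float64(0.036), np.float64(0.13)), (8.3, np.float64(0.036), np.float64(0.128)), (8.2, np.float64(0.037), np.float64(0.13)), (8.2, np.float64(0.034), np.float64(0.128))]
s0 [(9.8, -0.14), (10.0, -0.143), (9.8, -0.138)]
c1 [(10.2, -0.141), (10.5, -0.144), (10.2, -0.14)]
c4 [(10.2, -0.14), (10.5, -0.143), (10.2, -0.139)]
c5 [(10.5, -0.14), (10.8, -0.144), (10.4, -0.139)]
c6 [(10.3, -0.141), (10.7, -0.144), (10.2, -0.141)]
c7 [(10.2, -0.142), (10.6, -0.145), (10.1, -0.141)]
c8 [(5.5, -0.018), (5.1, -0.02), (4.7, -0.007)]
c10 [(3.7, 0.021), (3.5, 0.037), (3.5, 0.029)]
c11 [(5.1, -0.017), (4.6, -0.018), (4.4, -0.006)]
now [(6.3, 0.045), (5.6, 0.059), (6.8, 0.052)]
```

```bash
cat > pk.py <<'E'
from ph import *
from scipy.signal import find_peaks
from scipy.ndimage import gaussian_filter1d as gf
s,F=load()
for n in ("s0","c7","c8","c11","c10","now"):
    for R,z in((.035,.126),(.035,.130)):
        p=gf(prof(s,F[n],R,z),4);i,_=find_peaks(p,prominence=4)
        print(n,z,[(round(float(np.degrees(th[j]))),int(p[j])) for j in i])
E
python3 pk.py
python3 - <<'E'
import sys;sys.path.insert(0,'.')
E
```

```text
s0 0.126 [(-35, 44), (-7, 38), (14, 29), (46, 46)]
s0 0.13 [(-31, 38), (-8, 40), (15, 38), (45, 52)]
c7 0.126 [(-35, 51), (-7, 37), (14, 30), (46, 51)]
c7 0.13 [(-31, 42), (-8, 41), (14, 40), (45, 56)]
c8 0.126 [(-23, 30), (0, 30), (20, 20)]
c8 0.13 [(-43, 10), (-23, 23), (0, 30), (21, 35)]
c11 0.126 [(-24, 31), (0, 29), (20, 20)]
c11 0.13 [(-23, 23), (0, 29), (20, 31)]
c10 0.126 [(-23, 31), (0, 28)]
c10 0.13 [(-43, 11), (-22, 23), (0, 23)]
now 0.126 [(-23, 36), (2, 40)]
now 0.13 [(-43, 10), (-22, 23), (3, 28)]
```

Tooth positions are identical in c8, c11, c10 and now. They are shifted 0.3 or 0.76 rad clockwise from the start, so the screw stopped moving at handle ≈1.37. Next I'll recover the handle angle and pawl lean in each frame from the knob.

```bash
cat > kn.py <<'E'
from ph import *
from scipy.optimize import least_squares
def knob3(h,l):
    e=np.array([-np.cos(h),np.sin(h),0]);t=np.array([np.sin(h),np.cos(h),0])
    return S0+RP@(.028*e+.06*np.sin(l)*t+np.array([0,0,.14+.06*np.cos(l)]))
def red(img):
    g=img.astype(float);m=((g[...,2]>1.8*g[...,1])&(g[...,2]>1.8*g[...,0])&(g[...,2]>80)).astype(np.float32)
    m[:185]=0;m[250:]=0;m[:,:245]=0;m[:,300:]=0;return m
def model(s,h,l):
    k=proj(s,knob3(h,l));e=np.array([-np.cos(h),np.sin(h),0]);pv=S0+RP@(.028*e+np.array([0,0,.14]))
    pm=proj(s,pv+.25*(knob3(h,l)-pv));m=np.zeros((420,560),np.uint8)
    f=s["K"][0][0];d=(np.array(s["world_to_cam"])@np.r_[pv,1])[2]
    S=lambda p:tuple(int(round(v*16)) for v in p)
    cv2.line(m,S(k),S(pm),1,max(1,round(.010*f/d)),shift=4);cv2.circle(m,S(k),int(.010*f/d*16),1,-1,shift=4)
    return cv2.GaussianBlur(m.astype(np.float32),(0,0),.8)
if __name__=="__main__":
    s,F=load()
    for n in F:
        r=cv2.GaussianBlur(red(F[n]),(0,0),.8)
        hs=np.arange(-.1,1.9,.04);ls=np.arange(-.65,.68,.04)
        c=[((model(s,h,l)-r)[180:255,240:305].__pow__(2).sum(),round(h,2),round(l,2)) for h in hs for l in ls];c.sort()
        print(n,int(red(F[n]).sum()),[(round(float(a),1),float(b),float(d)) for a,b,d in c[:4]])
E
python3 kn.py
```

```text
s0 71 [(22.2, -0.1, -0.37), (24.0, -0.1, -0.41), (26.1, -0.06, -0.45), (28.1, -0.06, -0.41)]
c1 69 [(23.0, -0.1, -0.37), (25.0, -0.1, -0.41), (27.1, -0.06, -0.45), (29.1, -0.06, -0.41)]
c4 70 [(22.3, -0.1, -0.37), (24.1, -0.1, -0.41), (26.2, -0.06, -0.45), (28.2, -0.06, -0.41)]
c5 62 [(19.9, -0.1, 0.19), (20.9, -0.1, 0.23), (22.0, -0.06, 0.15), (22.7, -0.06, 0.19)]
c6 60 [(21.5, -0.1, 0.19), (22.2, -0.1, 0.23), (23.7, -0.06, 0.15), (24.3, -0.06, 0.19)]
c7 65 [(18.0, -0.1, 0.19), (19.0, -0.1, 0.23), (20.3, -0.06, 0.15), (20.7, -0.06, 0.19)]
c8 40 [(16.9, 1.7, 0.55), (17.6, 1.78, 0.47), (18.5, 1.78, 0.51), (19.8, 1.74, 0.47)]
c10 45 [(20.1, 1.86, 0.59), (24.4, 1.86, 0.63), (26.3, 1.82, 0.59), (26.3, 1.82, 0.63)]
c11 44 [(15.5, 1.86, 0.39), (17.2, 1.82, 0.43), (19.3, 1.74, 0.47), (19.4, 1.78, 0.47)]
now 52 [(24.7, 1.86, 0.59), (25.6, 1.86, 0.67), (25.9, 1.86, 0.63), (30.8, 1.82, 0.63)]
```

```bash
cat > kc.py <<'E'
import h as H, ph, kn
from kn import *
s,F=load();base=H.S0.copy()
R={n:cv2.GaussianBlur(red(F[n]),(0,0),.8)[180:255,240:305] for n in F}
HH={"s0":0,"c5":.05,"c8":1.37,"c11":1.42,"c10":1.63,"now":1.71}
out=[]
for dx in np.arange(-.012,.013,.004):
  for dy in np.arange(-.012,.013,.004):
    kn.S0=base+[dx,dy,0];tot=0;L={}
    for n,h in HH.items():
        c=min(((model(s,h,l)[180:255,240:305]-R[n])**2).sum().item().__round__(2)*1.0 if 0 else (float(((model(s,h,l)[180:255,240:305]-R[n])**2).sum()),round(float(l),2)) for l in (np.arange(-.66,0,.06) if n=="s0" else np.arange(.06,.7,.06)))
        tot+=c[0];L[n]=c
    out.append((round(tot,1),round(dx,3),round(dy,3),L))
out.sort(key=lambda t:t[0])
for o in out[:4]: print(o[:3],{k:(round(v[0]),v[1]) for k,v in o[3].items()})
E
python3 kc.py
```

```text
(57.8, np.float64(-0.004), np.float64(-0.012)) {'s0': (16, -0.24), 'c5': (12, 0.36), 'c8': (7, 0.66), 'c11': (9, 0.6), 'c10': (8, 0.66), 'now': (6, 0.66)}
(62.7, np.float64(0.0), np.float64(-0.012)) {'s0': (16, -0.24), 'c5': (12, 0.36), 'c8': (8, 0.6), 'c11': (9, 0.54), 'c10': (12, 0.6), 'now': (6, 0.6)}
(70.1, np.float64(-0.008), np.float64(-0.012)) {'s0': (17, -0.3), 'c5': (14, 0.36), 'c8': (10, 0.66), 'c11': (9, 0.6), 'c10': (12, 0.66), 'now': (8, 0.66)}
(79.3, np.float64(0.004), np.float64(-0.012)) {'s0': (22, -0.18), 'c5': (19, 0.36), 'c8': (7, 0.6), 'c11': (11, 0.48), 'c10': (11, 0.54), 'now': (9, 0.54)}
```

The knob fits, and the network's press point, put the spindle about 14 mm further to -y than I assumed. Redoing the tooth phase with that centre.

```bash
cat > pc.py <<'E'
import ph
from ph import *
from scipy.signal import find_peaks
from scipy.ndimage import gaussian_filter1d as gf
s,F=load();w=np.hanning(221);base=np.array([.5715,-.0435,0])
def c(img,R,z):
    p=prof(s,img,R,z);p=p-np.polyval(np.polyfit(th,p,3),th);return abs((w*p*np.exp(1j*14*th)).sum()/w.sum())
best=[]
for dx in np.arange(-.012,.009,.004):
  for dy in np.arange(-.022,-.003,.003):
    ph.S0=base+[dx,dy,0]
    for R in np.arange(.026,.046,.002):
      for z in np.arange(.11,.134,.004): best.append((c(F["s0"],R,z)+c(F["c7"],R,z),dx,dy,R,z))
best.sort(reverse=True)
for b in best[:6]: print(np.round(b,3))
for b in best[:3]:
    ph.S0=base+[b[1],b[2],0]
    for n in ("s0","c7","c8","c11","c10","now"):
        p=gf(prof(s,F[n],b[3],b[4]),4);i,_=find_peaks(p,prominence=3);print(n,[(round(float(np.degrees(th[j]))),int(p[j])) for j in i])
E
python3 pc.py
```

```text
[ 2.3758e+01  8.0000e-03 -1.0000e-02  3.0000e-02  1.3400e-01]
[ 2.3423e+01  4.0000e-03 -1.0000e-02  3.0000e-02  1.3000e-01]
[ 2.327e+01  4.000e-03 -1.300e-02  3.000e-02  1.300e-01]
[ 2.319e+01  0.000e+00 -1.300e-02  3.000e-02  1.260e-01]
[ 2.3156e+01  0.0000e+00 -1.0000e-02  2.8000e-02  1.2600e-01]
[ 2.3141e+01  8.0000e-03 -7.0000e-03  3.0000e-02  1.3400e-01]
s0 [(-40, 50), (-15, 45), (12, 42), (38, 47), (67, 52)]
c7 [(-40, 55), (-15, 52), (12, 44), (37, 50), (67, 55)]
c8 [(-31, 44), (-4, 26), (20, 28)]
c11 [(-31, 45), (-4, 26), (20, 25)]
c10 [(-31, 44), (-4, 26), (18, 9)]
now [(-31, 56), (-4, 29)]
s0 [(-43, 48), (-17, 44), (10, 42), (36, 47)]
c7 [(-43, 54), (-17, 51), (10, 43), (35, 49)]
c8 [(-34, 44), (-6, 27), (19, 29), (41, 11)]
c11 [(-34, 45), (-6, 28), (18, 26), (42, 4)]
c10 [(-34, 44), (-6, 28), (17, 12)]
now [(-34, 56), (-6, 31), (19, 6)]
s0 [(-34, 51), (-10, 43), (15, 42), (42, 48), (68, 56)]
c7 [(-33, 56), (-10, 49), (16, 44), (42, 51), (68, 59)]
c8 [(-28, 42), (-1, 28), (24, 27)]
c11 [(-28, 42), (0, 28), (23, 24)]
c10 [(-28, 41), (-1, 28), (22, 8)]
now [(-31, 50), (0, 32)]
```

Even tooth spacing (26°) confirms the new centre, with the screw advanced about 0.74 rad mod one tooth. That fits being home at handle ≈1.4, where the 17 N was felt. For a decisive check I'll swing back to the front stop, then re-push: a home screw must block the handle within about one tooth.

```bash
sed -i 's/S0=np.array(\[.5715,-.0435,0\])/S0=np.array([.569,-.0565,0])/' h.py
python3 - <<'E'
from sw import *
rows([hp(h,rad=.142,z=.193) for h in (1.7,1.6,1.5,1.4,1.3,1.2,1.1,1.0,.92,.84)])
E
```

```text
tcp press [0.0251 0.1458 0.1931] q [-0.56  0.54  0.44  1.81 -0.3   0.85 -0.31] F [-2.  -0.8  0.2]
[-0.012, -0.012, 0.0, 0.0, -0.001, -0.009]
[-0.015, -0.04, 0.0, 0.0, -0.001, -0.025]
[-0.021, -0.068, 0.0, 0.0, -0.001, -0.041]
[-0.03, -0.095, 0.0, 0.0, -0.001, -0.057]
[-0.041, -0.121, -0.0, 0.0, -0.001, -0.072]
[-0.055, -0.146, -0.0, 0.0, -0.001, -0.088]
[-0.071, -0.169, -0.0, 0.0, -0.001, -0.104]
[-0.089, -0.191, -0.0, 0.0, -0.001, -0.12]
[-0.105, -0.206, -0.0, 0.0, -0.001, -0.133]
[-0.123, -0.221, -0.0, 0.0, -0.001, -0.146]
```

step_arm([
  [-0.012,-0.012,0,0,0,-0.009,0.2],
  [-0.015,-0.04,0,0,0,-0.025,0.2],
  [-0.021,-0.068,0,0,0,-0.041,0.2],
  [-0.03,-0.095,0,0,0,-0.057,0.2],
  [-0.041,-0.121,0,0,0,-0.072,0.2],
  [-0.055,-0.146,0,0,0,-0.088,0.2],
  [-0.071,-0.169,0,0,0,-0.104,0.2],
  [-0.089,-0.191,0,0,0,-0.12,0.2],
  [-0.105,-0.206,0,0,0,-0.133,0.2],
  [-0.123,-0.221,0,0,0,-0.146,0.2],
])

```text
clock: 32.15
tcp_pos: [0.4925, 0.0629, 0.1933]
orientation: [1.494, 2.761, 0.009]
contact_force: [0.7, 0.5, -0.5]
grip_width: 0.034
```

```bash
python3 - <<'E'
from sw import *
rows([hp(h,rad=.142,z=.19) for h in (.75,.65,.55,.45,.35,.25,.16,.1,.05,.02)])
E
python3 pk.py | grep -E "s0|c11|now"
```

```text
tcp press [-0.0942  0.106   0.1933] q [-0.44  0.33  0.23  2.09 -0.12  0.72  0.44] F [ 0.7  0.5 -0.5]
[-0.001, -0.027, 0.006, 0.001, -0.0, -0.014]
[-0.004, -0.055, 0.006, 0.001, -0.0, -0.029]
[-0.011, -0.082, 0.006, 0.001, -0.0, -0.045]
[-0.02, -0.109, 0.006, 0.001, 0.0, -0.061]
[-0.032, -0.135, 0.006, 0.001, 0.0, -0.077]
[-0.047, -0.159, 0.006, 0.001, 0.0, -0.093]
[-0.062, -0.18, 0.005, 0.001, 0.0, -0.107]
[-0.073, -0.193, 0.005, 0.001, 0.0, -0.117]
[-0.083, -0.203, 0.005, 0.001, 0.0, -0.125]
[-0.089, -0.209, 0.005, 0.001, 0.0, -0.13]
s0 0.126 [(-29, 48), (-9, 38), (13, 39), (35, 43), (55, 39)]
s0 0.13 [(-30, 51), (-9, 44), (12, 37), (34, 46), (59, 50)]
c11 0.126 [(-41, 39), (-23, 34), (-1, 30), (20, 29), (41, 9)]
c11 0.13 [(-41, 45), (-24, 44), (-1, 23), (19, 19)]
now 0.126 [(-41, 46), (-21, 49), (-1, 43), (21, 42), (42, 55), (59, 40)]
now 0.13 [(-41, 50), (-23, 73), (-1, 41), (20, 36), (41, 46), (57, 14)]
```

step_arm([
  [-0.001,-0.027,0.003,0,0,-0.014,0.2],
  [-0.004,-0.055,0.003,0,0,-0.029,0.2],
  [-0.011,-0.082,0.003,0,0,-0.045,0.2],
  [-0.02,-0.109,0.003,0,0,-0.061,0.2],
  [-0.032,-0.135,0.003,0,0,-0.077,0.2],
  [-0.047,-0.159,0.003,0,0,-0.093,0.2],
  [-0.062,-0.18,0.003,0,0,-0.107,0.2],
  [-0.073,-0.193,0.003,0,0,-0.117,0.2],
  [-0.083,-0.203,0.003,0,0,-0.125,0.2],
  [-0.089,-0.209,0.003,0,0,-0.13,0.2],
])

```text
clock: 33.45
tcp_pos: [0.429, -0.0331, 0.1915]
orientation: [0.273, 3.126, 0.006]
contact_force: [0.4, 0.7, -0.5]
grip_width: 0.0343
```

```bash
cat > pz.py <<'E'
import ph
from ph import *
s,F=load();ph.S0=np.array([.5755,-.0565,0]);w=np.hanning(221)
for n in("s0","c6","c8","c11","now"):
    for W in(w,w*(th<.3)):
        p=prof(s,F[n],.030,.130);p=p-np.polyval(np.polyfit(th,p,3),th);v=(W*p*np.exp(14j*th)).sum();print(n,round(float(abs(v)/w.sum()),1),round(float(np.angle(v)/14),3),end=" | ")
    print()
E
python3 pz.py
python3 - <<'E'
from sw import *
rows([hp(h,rad=.142,z=.19) for h in (-.03,.15,.3,.4,.5,.6,.7,.8,.9)])
from kn import *
s,F=load();r=cv2.GaussianBlur(red(F["now"]),(0,0),.8)
for h in(0,.05,.1): print(h,sorted((round(float(((model(s,h,l)-r)[180:255,240:305]**2).sum()),1),round(float(l),2)) for l in np.arange(-.65,.7,.05))[:3])
E
```

```text
s0 11.1 -0.174 | s0 6.1 -0.173 | 
c6 12.1 -0.174 | c6 6.7 -0.172 | 
c8 6.4 -0.007 | c8 4.3 -0.001 | 
c11 6.1 -0.012 | c11 4.0 -0.003 | 
now 14.4 -0.009 | now 8.4 0.001 | 
tcp press [-0.1421  0.0007  0.1914] q [-0.15  0.24  0.1   2.23 -0.04  0.67  1.37] F [ 0.9 -0.7 -0.1]
[-0.0, -0.01, 0.003, 0.001, 0.001, -0.007]
[-0.003, 0.041, 0.003, 0.001, 0.001, 0.021]
[-0.011, 0.083, 0.003, 0.001, 0.0, 0.045]
[-0.021, 0.109, 0.003, 0.001, 0.0, 0.061]
[-0.033, 0.135, 0.004, 0.001, 0.0, 0.077]
[-0.047, 0.16, 0.004, 0.001, 0.0, 0.093]
[-0.064, 0.183, 0.004, 0.001, 0.0, 0.109]
[-0.083, 0.204, 0.004, 0.001, 0.0, 0.125]
[-0.104, 0.223, 0.004, 0.001, 0.0, 0.141]
0 [(13.1, 0.5), (13.5, 0.45), (20.5, 0.4)]
0.05 [(12.2, 0.45), (16.0, 0.4), (19.7, 0.5)]
0.1 [(12.7, 0.45), (13.2, 0.4), (21.4, 0.35)]
```

The screw held during the return, and the phase shift is now a clean 0.284 or 0.733 rad, so it may be slightly or well short of 0.8. A second stroke settles it.

step_arm([
  [0,0.015,0.002,0,0,0.007,0.2],
  [-0.003,0.041,0.002,0,0,0.021,0.2],
  [-0.007,0.062,0.002,0,0,0.033,0.2],
  [-0.011,0.083,0.002,0,0,0.045,0.2],
  [-0.016,0.096,0.002,0,0,0.053,0.2],
  [-0.021,0.109,0.002,0,0,0.061,0.2],
  [-0.027,0.122,0.002,0,0,0.069,0.2],
  [-0.033,0.135,0.002,0,0,0.077,0.2],
  [-0.04,0.148,0.002,0,0,0.085,0.2],
  [-0.047,0.16,0.002,0,0,0.093,0.2],
])

```text
clock: 34.8
tcp_pos: [0.463, 0.0364, 0.1903]
orientation: [-1.173, -2.912, 0.007]
contact_force: [-11.7, -19.7, 15.5]
grip_width: 0.0344
```

```bash
python3 pz.py|tail -1
python3 - <<'E'
from sw import *
rows([hp(h,rad=.142,z=.191) for h in (.6,.66,.72,.78,.84,.9,.96,1.02,1.08)])
E
```

```text
now 13.6 -0.007 | now 7.8 0.004 | 
tcp press [-0.119   0.0757  0.1903] q [-0.38  0.29  0.19  2.16 -0.08  0.7   0.67] F [-11.7 -16.6  13.5]
[0.002, 0.009, -0.002, -0.001, -0.0, -0.002]
[0.002, 0.026, -0.002, -0.001, -0.0, 0.008]
[0.001, 0.043, -0.002, -0.001, -0.0, 0.017]
[-0.002, 0.06, -0.002, -0.001, -0.0, 0.027]
[-0.005, 0.077, -0.002, -0.001, -0.0, 0.037]
[-0.01, 0.093, -0.002, -0.001, 0.0, 0.046]
[-0.015, 0.11, -0.002, -0.001, 0.0, 0.056]
[-0.021, 0.125, -0.002, -0.001, 0.0, 0.065]
[-0.028, 0.141, -0.002, -0.001, 0.0, 0.075]
```

The handle is blocked at about 0.55 rad with 23 N (3.3 N m, far above the screw's 0.3 N m friction) and the teeth did not move. That is two teeth before the first stop at about 1.43, so the screw is fully home. Now I'll return to the front stop.

Run:
```python
from sw import *
rows([hp(h,rad=.142,z=.191) for h in (.5,.4,.3,.2,.12,.05,0,-.03,-.06)])
```

```text
tcp press [-0.119   0.0757  0.1903] q [-0.38  0.29  0.19  2.16 -0.08  0.7   0.67] F [-11.7 -16.6  13.5]
[0.001, -0.019, -0.001, -0.001, -0.0, -0.018]
[-0.004, -0.047, -0.001, -0.001, -0.0, -0.034]
[-0.011, -0.074, -0.001, -0.001, -0.0, -0.049]
[-0.021, -0.101, -0.001, -0.001, -0.0, -0.065]
[-0.031, -0.121, -0.001, -0.001, -0.0, -0.078]
[-0.041, -0.139, -0.001, -0.001, -0.0, -0.089]
[-0.049, -0.15, -0.001, -0.001, -0.0, -0.097]
[-0.054, -0.157, -0.001, -0.001, -0.0, -0.102]
[-0.059, -0.164, -0.001, -0.001, -0.0, -0.107]
```

step_arm([
  [0.001,-0.019,-0.001,-0.001,0,-0.015,0.2],
  [-0.004,-0.047,-0.001,-0.001,0,-0.034,0.2],
  [-0.011,-0.074,-0.001,-0.001,0,-0.049,0.2],
  [-0.021,-0.101,-0.001,-0.001,0,-0.065,0.2],
  [-0.031,-0.121,-0.001,-0.001,0,-0.078,0.2],
  [-0.041,-0.139,-0.001,-0.001,0,-0.089,0.2],
  [-0.049,-0.15,-0.001,-0.001,0,-0.097,0.2],
  [-0.054,-0.157,-0.001,-0.001,0,-0.102,0.2],
  [-0.057,-0.162,-0.001,-0.001,0,-0.105,0.2],
  [-0.057,-0.162,-0.001,-0.001,0,-0.105,0.2],
])

```text
clock: 36.1
tcp_pos: [0.429, -0.0381, 0.1913]
orientation: [0.168, 3.136, 0.009]
contact_force: [1.9, 11.1, -3.7]
grip_width: 0.0343
```

```bash
python3 pz.py|tail -1
python3 - <<'E'
from sw import *
rows([hp(h,rad=.142,z=.191) for h in (-.05,-.08,-.11,-.14)])
E
```

```text
now 14.4 -0.007 | now 8.3 0.002 | 
tcp press [-0.1412 -0.0037  0.1913] q [-0.13  0.24  0.09  2.23 -0.04  0.68  1.45] F [ 2.6 11.1 -4.5]
[0.002, -0.007, 0.001, 0.001, 0.0, -0.0]
[0.002, -0.015, 0.001, 0.001, 0.0, -0.005]
[0.001, -0.024, 0.001, 0.001, 0.0, -0.01]
[0.001, -0.032, 0.0, 0.001, 0.0, -0.014]
```

The front stop is felt at 11 N, and the screw phase is unchanged. Now release: centre, open, and lift straight up.

step_arm([
  [0,0.008,0,0,0,0,0.2],
  [0,0.009,0,0,0,0,-0.2],
  [0,0.009,0,0,0,0,-0.2],
  [0,0.009,0,0,0,0,-0.2],
  [0,0.009,-0.04,0,0,0,-0.2],
  [0,0.009,-0.09,0,0,0,-0.2],
  [0,0.009,-0.15,0,0,0,-0.2],
  [0,0.009,-0.21,0,0,0,-0.2],
  [0,0.009,-0.27,0,0,0,-0.2],
  [0,0.009,-0.3,0,0,0,-0.2],
])

```text
clock: 37.4
tcp_pos: [0.4296, -0.0348, 0.3428]
orientation: [0.169, 3.134, 0.009]
contact_force: [-0.3, -0.8, -0.1]
grip_width: 0.0516
```

```bash
python3 pz.py|tail -1
python3 - <<'E'
from sw import *
rows([])
from kn import *
s,F=load();r=cv2.GaussianBlur(red(F["now"]),(0,0),.8)
for h in(0,.05,.1): print(h,sorted((round(float(((model(s,h,l)-r)[180:255,240:305]**2).sum()),1),round(float(l),2)) for l in np.arange(-.65,.7,.05))[:3])
t=grab_frame("top")
ref={"amber_big_mid":(.395,-.446),"amber_small_mid":(.529,-.27),"white_bottle_mid":(.534,.398),"jar_mid":(.445,.12),"beaker_mid":(.661,.143),"spatula_grip":(.306,.272),"marker_center":(.3,-.253),"handle_grip":(.448,-.026)}
for n,v in ref.items():
    a=tip_of(n,s);b=tip_of(n,t);print(n,v,tri([(s,a[0]["point"]),(t,b[0]["point"])])[0].round(3) if a and b else (at_z(s,a[0]["point"],.135).round(3) if a else None, bool(b)))
print(readout.get_obs()["contact_force"])
E
```

```text
now 14.4 -0.007 | now 8.2 0.003 | 
tcp press [-1.405e-01 -2.000e-04  3.439e-01] q [-0.15  0.02  0.09  2.06 -0.01  1.06  1.41] F [0.3 0.4 1.5]
0 [(11.1, 0.4), (16.5, 0.35), (16.8, 0.45)]
0.05 [(10.3, 0.4), (13.3, 0.35), (22.2, 0.45)]
0.1 [(11.7, 0.35), (16.8, 0.4), (17.2, 0.3)]
amber_big_mid (0.395, -0.446) [ 0.394 -0.456  0.077]
amber_small_mid (0.529, -0.27) [ 0.528 -0.266  0.059]
white_bottle_mid (0.534, 0.398) [0.535 0.394 0.093]
jar_mid (0.445, 0.12) [0.448 0.118 0.027]
beaker_mid (0.661, 0.143) [0.657 0.141 0.053]
spatula_grip (0.306, 0.272) [0.304 0.264 0.011]
marker_center (0.3, -0.253) [ 0.308 -0.252  0.007]
handle_grip (0.448, -0.026) (None, False)
[ 0.4792979   0.3738614  -0.00862297]
```

```bash
python3 -c "
from bench import r
print(r.hand_in())"
```

```text
the job is handed in; nothing more can be done
None
```

I flipped the pawl to the tightening side, drove the screw home and returned the handle to its front stop. I then let go, lifted clear and handed in at about 37.5 s.

**Last checks**
- **Screw:** On a second stroke the handle stopped at about 0.55 rad under 23 N. The wheel teeth did not move then, on the return swing, or after release, so the screw is home and tight.
- **Handle:** It pressed against the front stop with 11 N before release.
- **Pawl:** It still leans about +0.4 rad to the tightening side.
- **Bystanders:** All bottles and other bench items are within about 10 mm of where I first measured them in the horizontal, which is roughly the measurement error. The robot touches nothing.

**What went wrong or disagreed**
- **Approach:** The first approach to the pawl ran into joint limits, so I backed out and re-approached.
- **Spindle position:** My first estimate was about 14 mm off, found and corrected mid-job. The gripper caged the grip loosely enough to absorb it.
- **First stroke:** I took the 17 N load near 1.4 rad for a fingertip on a nut. It fits the screw's hard stop, but the handle then moved on to about 1.8 rad with the teeth not moving. I could not explain why the pawl did not hold there.
- **Screw turn:** The tooth images show about 0.73 rad of turn, or that less a whole tooth, against the nominal 0.8. I relied on the hard stop instead.
- **Handle after release:** I could not confirm its angle in the images. The network did not find the grip then.

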